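# Repack the service tool case on the market stall

## Task

Repack the open tool case: lift the loose divider by its red knob out of its notches and drop it fully down into the pair of notches next to the small green-lidded bit box, and lay the spanner, either way round, flat in the long bay this makes. Lay the pliers and the brush flat on the floors of their own shaped pockets, turned the way the pockets are shaped. Do not knock over or push aside the bit box or the other goods on the table.

Things in the scene. Friction and masses are not known exactly. Their poses are not given: they have to be found in the camera images.
- case: Open black tool case, fixed, 300 (its x) x 260 mm, rim 45 mm high, walls 5 mm. Origin: centre of the underside. Three lanes run along x. Yellow floor at height 10 mm; hard grey insert, top at 30 mm. From -y to +y: pliers pocket, brush pocket, slotted lane with the divider. The lid stands open along the -y side, leaning 30 degrees outwards, its top 275 mm above the table.
- divider_knob (a point): Centre of the divider's red knob (12 mm thick along x, 32 mm along y, 20 mm high), 45 mm above the plate's lower edge. The divider is a loose upright plate, 5 mm thick (x), 86 mm long (y), 35 mm high, 60 g. Axes as the case's at the start, when it stands on the lane's floor in the notches at case x = -32 mm; it may lean a little in its play.
- end_notch (a point): On the floor of the slotted lane, midway between the facing notches at case x = +48 mm, next to the bit box: the divider's new place (knob 45 mm above). Axes as the case's. Notch pairs at case x = -72, -32, +8 and +48 mm, each 8 mm wide, 9 mm deep into the wall, down to the floor (20 mm), mouth chamfered by 4 mm.
- spanner_bay (a point): Floor centre of the long bay for the spanner, 185 mm long (case x) by 72 mm wide, between the -x end of the slotted lane and the divider once moved; with the divider in its old place it is too short. Axes as the case's. The whole lane spans case x = -140 to +140 mm and y = 41 to 113 mm.
- pliers_pocket (a point): On the floor of the pliers pocket, under the point where pliers_mid belongs when the nose points to the case's -x. Pocket from here: narrow nose channel (36 mm wide) from x = -30 to -70 mm; finger well 72 mm wide from x = -30 to +30 mm; handle channel (60 mm wide) from x = +30 to +106 mm. Axes as the case's.
- brush_pocket (a point): On the floor of the brush pocket, under the point where brush_mid belongs when the bristles point to the case's +x. Pocket from here: handle channel (32 mm wide) from x = -30 to -83 mm; finger well 72 mm wide from x = -30 to +30 mm; bristle channel (52 mm wide) from x = +30 to +103 mm. Axes as the case's.
- pliers_mid (a point): Centre (7.5 mm above the underside) of the pliers' steel joint, 34 mm long, 22 mm wide and 15 mm thick: the place to grip, near the balance point. x points to the nose (62 mm ahead), the two red handles run back to x = -98 mm and spread to 48 mm over all. 180 g. Lies flat, z up.
- pliers_nose (a point): Tip of the pliers' nose, at x = +62 mm from pliers_mid.
- brush_mid (a point): Point on the flat wooden handle of the brush near its balance point, 7.5 mm above the underside: the place to grip. The handle is 20 mm wide, 15 mm thick, from x = -75 to +20 mm; then the steel ferrule 40 mm wide to x = +50 mm and dark bristles (stiff, 38 mm wide, 13 mm thick) to x = +95 mm. x points to the bristles. 70 g.
- brush_bristles (a point): End of the bristles, at x = +95 mm from brush_mid.
- spanner_mid (a point): Point on the blue handle of the adjustable spanner near its balance point, 6.5 mm above the underside: the place to grip. The handle is 22 mm wide, 12 mm thick, from x = -93 to +25 mm; the steel head with its jaws, 40 mm wide, 13 mm thick, reaches to x = +65 mm. x points to the jaws. 160 g.
- spanner_jaws (a point): End of the spanner's jaws, x = +65 mm from spanner_mid.
- spanner_tail (a point): End of the spanner's handle, x = -93 mm from spanner_mid.
- bitbox: Bystander: small box with green lid, 40 (its x) x 46 x 16 mm, in the short end of the slotted lane, around case x = +113 mm. Origin: centre of its underside.
- meter: Bystander: yellow hand-held multimeter lying among the tools, 146 mm (its x) x 72 mm x 44 mm high. Origin: centre of its underside.
- capacitor: Bystander: blue upright can capacitor, 35 mm in diameter, 106 mm high, easily knocked over, between the tools. Origin: centre of its underside.
- spray: Bystander: white and blue upright spray can with red cap, 52 mm in diameter, 142 mm high, between the tools and the case. Origin: centre of its underside.
- transformer: Bystander: small transformer with copper winding, 84 x 50 x 58 mm, on the robot's side. Origin: centre of its underside.
- jar: Bystander: amber jar with black cap, 64 mm in diameter, 85 mm high, beyond the tools. Origin: centre of its underside.

How it is judged:
By the outcome, as a careful person would: the job done as asked, in the order asked, and still so for the second after the job is handed in, with the robot touching nothing.
It also fails if it takes over 72 s, if anything falls off the work surface, if the arm or the gripper's body presses on something with over 40 N, if the wrist force passes 120 N, or if a joint passes its speed limit or range.

## Robot

A 7-joint arm with a two-finger parallel gripper is mounted at the origin on the work surface. World frame = base frame: x ahead of the robot, y to its left, z up, the work surface at z = 0. Lengths are in m, angles in degrees, forces in N, time in s.
With the tool pointing down it reaches from about 0.425 to 0.875 m from the base axis. Payload 8.4 kg.
Tool frame: the origin (TCP) lies midway between the tips of the shut fingers; the grasp point (between the pads) lies 19 mm behind it (grasp_offset is the z of the grasp point in the tool frame, in m); z points along the fingers, y is the direction in which the jaws open and shut (so a half turn about z gives the same grasp; the last joint's range is limited). The gripper opens to 85 mm and grips with 20 to 120 N. Pads are 22 mm wide; open, the fingers measure 114 mm over their backs; the gripper's body (76 mm by 85 mm) begins 54 mm behind the grasp point. The pads swing forward as they close: fully open they stand 13 mm farther back than shut.
Start: joints at [69.66, 19.091, 2.286, 83.961, -0.768, 76.965, -3.352], TCP at [0.164, -0.629, 0.231] pointing down, gripper open.
Joint ranges: [-147.57, 147.57], [-21.85, 119.76], [-74.77, 79.35], [14.55, 137.4], [-85.83, 265.84], [4.83, 119.75], [-152.11, 152.11]. Speed limits (degrees/s): [127.2, 127.2, 159.86, 159.86, 180, 180, 180].

## Interface

Orientations are given as a 3x3 rotation matrix whose columns are the frame's x, y, z axes.
In Python, from bench import sense, snapshot, camera_params, finish_job, grasp_offset gives the robot as it stands.
- The arm moves only by the tool arm_command, never from a script. Its arguments are lists of equal length, an entry for each row: "translation": the shift along the world's x, y, z normalised to -1 to 1, where 1 is 0.1 m, a list of three; "spin": the turn about the world's z normalised to -1 to 1, where 1 is pi/2 rad; "hand": the opening in per cent of the stroke, from 0 (shut) to 100 (fully open). In form: {"translation": [[tx, ty, tz], ...], "spin": [spin, ...], "hand": [hand, ...]}. A call has 1 to 10 rows; each row is the pose to reach, as a shift and turn from the pose measured when the call began; what a row does not reach only later rows make up. A row lasts 1/12 s, in which the tool goes at most 41.7 mm and 7.16 degrees, less where a joint would pass 70% of its speed; a pose out of reach is approached as far as the arm can. A call with a number of a shift or a turn outside -1 to 1 is refused whole. A call with a gripper value outside its range is refused whole. The fingers move at their own pace and stop on an object; the grip force is fixed at half the most. Time passes only in rows, so rows that repeat a pose let the fingers close. It gives the time, the measured TCP pose, the force and the opening at its end, in the units of the state.
- sense(): the state, without advancing time (a new reading comes with each control period).
- snapshot(name): name is "side" or "top" or "wrist"; returns the picture (420x560x3 uint8, red, green, blue); there is no depth.
- camera_params(name): a dict with "intrinsics" (3x3 intrinsics, pixels), "k1" (the pictures are not rectified: a ray, as slopes to the right and down, at radius r is drawn at 1 + k1 r^2 times it, then the intrinsics apply), "R" (3x3) and "t" (3): a world point X has camera coordinates R X + t. Camera axes: x right, y down, z forward; pixel columns grow to the right and rows downward; lengths in m; the calibration is good to about 2 mm. A picture is of the moment at which its call begins: read the wrist's pose just before it. camera_params takes no time and is no camera call; for the wrist camera it gives the pose at the moment of the call.
- finish_job(): hands the job in, once; it reports no verdict.
The state is a dict: "clock": time; "q": joint angles; "dq": joint speeds; "tau": joint torques, N m; "position": TCP position; "orientation": TCP orientation; "force": force on the tool from outside, world axes, zero at the start; "torque": the same for the moment, N m; "opening": finger opening in m.
Only numpy, scipy, OpenCV 4.12 (cv2) and the standard library are available. Lean on these libraries where they do the work, as an engineer would, in place of code of your own. Each camera call takes 0.05 s, during which the arm holds its last target.

## Working session

There is one attempt and no reset: what is moved stays moved. The work goes in short steps, Python scripts to look and compute and a tool call to move; the robot and the scene stay as the last step left them, time stands still between calls to the robot, and variables do not carry over. Pictures are saved under pics/ and viewed, and the job is handed in when it is done.

Besides the shell and the picture viewer there is one more tool, called after "Request:" as name(argument=value, ...), one argument or row to a line, values as JSON. arm_command: Moves the arm, as the interface text tells. Its arguments: {"type":"object","properties":{"translation":{"type":"array","items":{"type":"array","items":{"type":"number","minimum":-1,"maximum":1}}},"spin":{"type":"array","items":{"type":"number","minimum":-1,"maximum":1}},"hand":{"type":"array","items":{"type":"number"}}},"required":["translation","spin","hand"]}

```bash
ls; mkdir -p pics
python3 - <<'E'
from bench import *
import cv2
s=sense()
print({k:s[k] for k in('clock','position','orientation','force','opening')}, grasp_offset)
for n in("top","side","wrist"):
    p=camera_params(n); print(n,p)
    cv2.imwrite(f"pics/{n}0.png",snapshot(n)[:,:,::-1])
E
```

```text
pics
{'clock': 0.0, 'position': array([ 0.16434091, -0.62842698,  0.230453  ]), 'orientation': array([[ 9.67458068e-01,  2.53030901e-01, -5.00227639e-04],
       [ 2.53031373e-01, -9.67456926e-01,  1.49048952e-03],
       [-1.06808787e-04, -1.56855940e-03, -9.99998764e-01]]), 'force': array([ 0.2964062 , -0.64660288, -0.30612227]), 'opening': 0.08560196446407983} -0.0187
top {'intrinsics': array([[464.40899622,   0.        , 286.28780389],
       [  0.        , 464.40899622, 202.36879323],
       [  0.        ,   0.        ,   1.        ]]), 'k1': 0.02358119116367862, 'R': array([[-0.02205939, -0.99972631, -0.00779021],
       [-0.99676964,  0.0225947 , -0.07706983],
       [ 0.07722475,  0.00606494, -0.99699526]]), 't': array([0.04182097, 0.56113526, 1.3356139 ])}
side {'intrinsics': array([[416.95337567,   0.        , 281.17984891],
       [  0.        , 416.95337567, 209.45531621],
       [  0.        ,   0.        ,   1.        ]]), 'k1': -0.004717288883750036, 'R': array([[ 0.95442306, -0.29829352, -0.00987911],
       [-0.20899054, -0.64432478, -0.73564157],
       [ 0.21307175,  0.70417793, -0.67729896]]), 't': array([-0.5249807 ,  0.15541037,  1.02477563])}
wrist {'intrinsics': array([[366.0140249 ,   0.        , 278.4938517 ],
       [  0.        , 366.0140249 , 206.67510976],
       [  0.        ,   0.        ,   1.        ]]), 'k1': 0.02260771301982646, 'R': array([[ 0.25291225, -0.96748521, -0.00278489],
       [-0.92537788, -0.24274288,  0.29112142],
       [-0.28233169, -0.07105109, -0.95668206]]), 't': array([-0.64781115, -0.0379362 ,  0.38127664])}
```

View pics/top0.png

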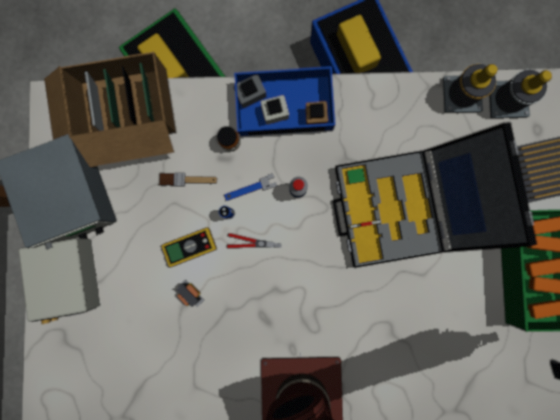

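View pics/side0.png

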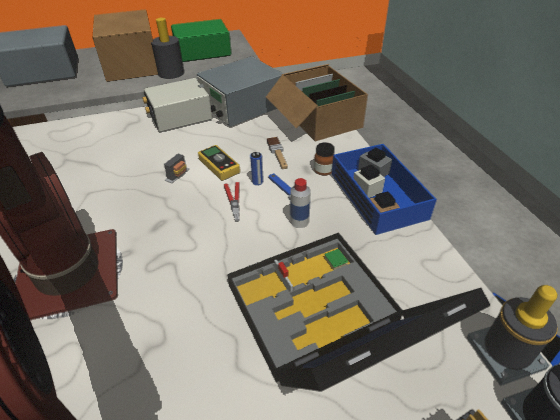

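View pics/wrist0.png

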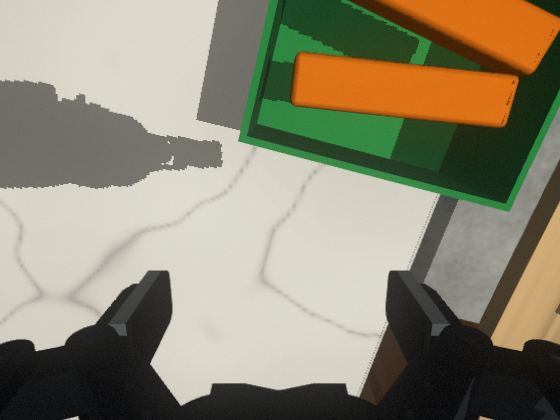

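The top view shows the case at about (340–440, 150–265), with its lid to the right. The tools lie at (160–300, 170–260), with the bit box at (355, 175) and the red knob at (365, 224). I'll zoom in to get features.

```bash
cat > h.py <<'E'
from bench import *
import cv2, numpy as np
def P(n): 
    p=camera_params(n); return p
def ray(p,u,v):
    K=p['intrinsics']; d=np.array([(u-K[0,2])/K[0,0],(v-K[1,2])/K[1,1]])
    x=d.copy()
    for _ in range(20): x=d/(1+p['k1']*(x@x))
    R=p['R']; return -R.T@p['t'], R.T@np.array([x[0],x[1],1])
def pt(p,u,v,z):
    c,d=ray(p,u,v); return c+d*(z-c[2])/d[2]
def proj(p,X):
    c=p['R']@np.asarray(X)+p['t']; x=c[:2]/c[2]; x=x*(1+p['k1']*(x@x)); K=p['intrinsics']
    return np.array([K[0,0]*x[0]+K[0,2],K[1,1]*x[1]+K[1,2]])
def tri(L):
    A=np.zeros((3,3));b=np.zeros(3)
    for p,u,v in L:
        c,d=ray(p,u,v); d/=np.linalg.norm(d); M=np.eye(3)-np.outer(d,d); A+=M;b+=M@c
    return np.linalg.solve(A,b)
def blobs(im,lo,hi,roi=None,amin=10):
    m=cv2.inRange(cv2.cvtColor(im,cv2.COLOR_RGB2HSV),np.array(lo),np.array(hi))
    if roi: 
        k=np.zeros_like(m); x0,y0,x1,y1=roi; k[y0:y1,x0:x1]=1; m=m*k
    n,l,st,ce=cv2.connectedComponentsWithStats(m)
    out=[]
    for i in range(1,n):
        if st[i,4]>=amin:
            r=cv2.minAreaRect(np.argwhere(l==i)[:,::-1].astype(np.float32))
            out.append((st[i,4],ce[i].round(1),[np.round(q,1) for q in cv2.boxPoints(r)]))
    return out
E
python3 - <<'E'
import cv2
a=cv2.imread('pics/top0.png')
def c(a,x0,y0,x1,y1,n):
    k=min(800/(x1-x0),600/(y1-y0)); cv2.imwrite(n,cv2.resize(a[y0:y1,x0:x1],None,fx=k,fy=k,interpolation=cv2.INTER_CUBIC))
c(a,150,120,310,240+20,'pics/t_tools.png')
c(a,330,120,490,270,'pics/t_case.png')
b=cv2.imread('pics/side0.png')
c(b,220,220,420,370,'pics/s_case.png')
c(b,160,120,340,240,'pics/s_tools.png')
E
```

```text
(no output)
```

View pics/t_tools.png

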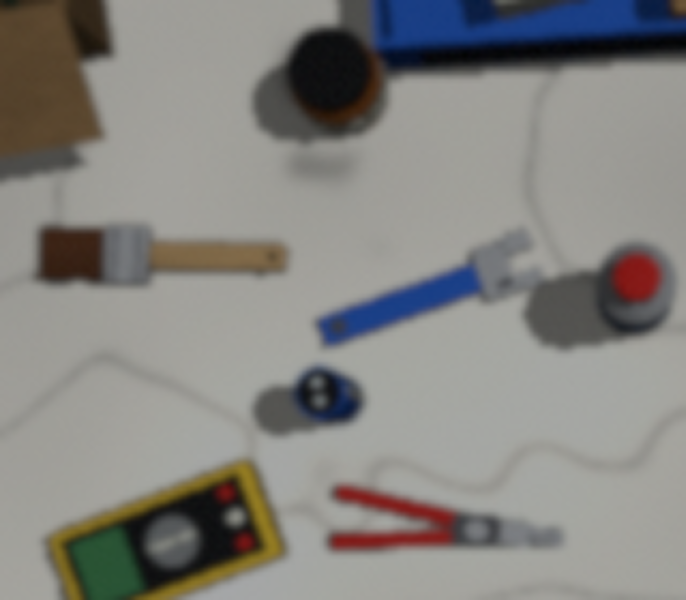

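View pics/t_case.png

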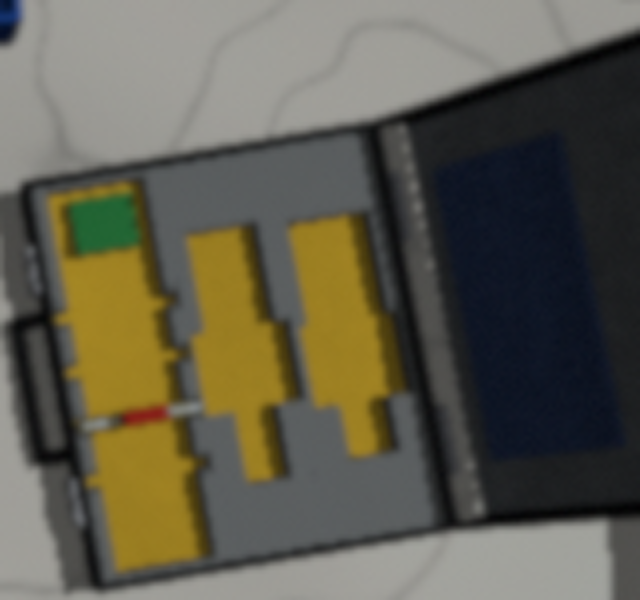

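View pics/s_case.png

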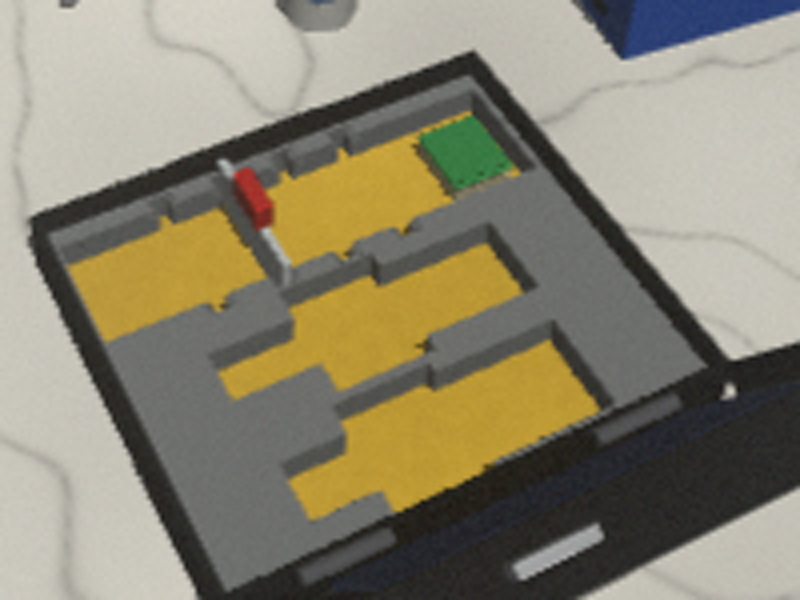

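View pics/s_tools.png

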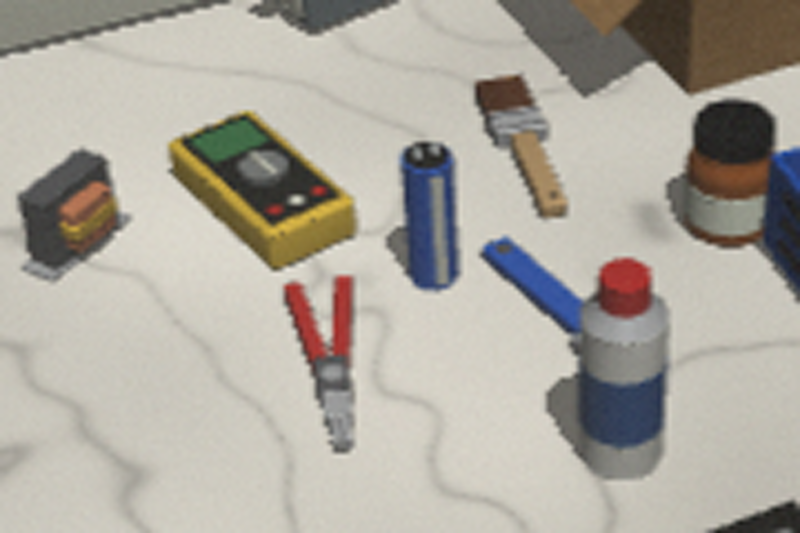

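The crops show the case, pockets, tools and bystanders clearly. Next I'll measure the case pose, the tools and the bystanders.

Run:
```python
from h import *
p=P('top');ps=P('side')
im=cv2.imread('pics/top0.png')[:,:,::-1].copy()
C=[(336.3,166.3),(423.8,151.8),(441.8,251.3),(355,266.8)]
W=[pt(p,u,v,.045) for u,v in C]
M=np.array([[.15,.13],[.15,-.13],[-.15,-.13],[-.15,.13]])
W=np.array(W); print(W.round(3), [np.linalg.norm(W[i]-W[(i+1)%4]).round(3) for i in range(4)])
c=W[:,:2].mean(0); 
A=((W[:,:2]-c)); th=np.arctan2((M[:,0]*A[:,1]-M[:,1]*A[:,0]).sum(),(M*A).sum()); print('case',c,np.degrees(th))
def loc(w): R=np.array([[np.cos(th),-np.sin(th)],[np.sin(th),np.cos(th)]]); return (R.T@(np.asarray(w)[:2]-c)*1000).round(1)
print('yellow')
for a,ce,b in blobs(im,(18,120,80),(32,255,255),(335,140,445,270),20): print(a,loc(pt(p,*ce,.01)),[loc(pt(p,*q,.01)) for q in b])
print('green',[(a,loc(pt(p,*ce,.026)),[loc(pt(p,*q,.026)) for q in b]) for a,ce,b in blobs(im,(45,100,40),(80,255,255),(335,160,375,190))])
print('red');
for roi in((350,210,385,235),(150,120,310,270)):
  for lo,hi in (((0,120,80),(10,255,255)),((170,120,80),(180,255,255))):
    for a,ce,b in blobs(im,lo,hi,roi,4): print(a,ce,[q.tolist() for q in b],pt(p,*ce,.055).round(4))
print('blue')
for a,ce,b in blobs(im,(105,150,80),(125,255,255),(200,160,300,230),8): print(a,ce,[q.tolist() for q in b],[pt(p,*q,.012).round(3)[:2] for q in b])
print('c',ray(p,0,0)[0])
```

```text
[[ 0.661 -0.118  0.045]
 [ 0.697 -0.371  0.045]
 [ 0.411 -0.408  0.045]
 [ 0.372 -0.162  0.045]] [np.float64(0.256), np.float64(0.289), np.float64(0.25), np.float64(0.292)]
case [ 0.53554664 -0.26455462] 8.286081539400346
yellow
1050 [43.5 77.7] [array([141.9, 119.4]), array([143. ,  35.1]), array([-25.4,  35.4]), array([-26.5, 118.9])]
989 [  8.3 -86.8] [array([ 89.8, -55.4]), array([  91.6, -116. ]), array([ -84.8, -117.2]), array([-86.6, -57.2])]
949 [ 9.  -8.4] [array([93.9, 27. ]), array([ 97.2, -36.7]), array([-88.9, -42.6]), array([-92.2,  20.2])]
804 [-87.6  75.9] [array([-32.8, 115.2]), array([-38.5,  35.2]), array([-142.9,   44.4]), array([-137.2,  124. ])]
green [(np.int32(201), array([111.8,  74.3]), [array([130.4,  97.6]), array([130.1,  50.5]), array([93.5, 50.9]), array([93.4, 98. ])])]
red
31 [365.8 223.5] [[359.8999938964844, 223.39999389648438], [370.79998779296875, 221.1999969482422], [371.29998779296875, 223.6999969482422], [360.3999938964844, 225.89999389648438]] [ 0.4942 -0.195   0.055 ]
92 [298.  184.4] [[293.0, 180.0], [303.0, 180.0], [303.0, 189.0], [293.0, 189.0]] [ 0.6101 -0.0056  0.055 ]
8 [202.  234.5] [[200.5, 234.5], [202.0, 233.0], [203.5, 234.5], [202.0, 236.0]] [0.4734 0.2702 0.055 ]
157 [241.9 241.6] [[226.89999389648438, 246.8000030517578], [229.10000610351562, 233.39999389648438], [255.39999389648438, 237.6999969482422], [253.10000610351562, 251.1999969482422]] [0.4507 0.1573 0.055 ]
8 [206.9 246.1] [[206.0, 245.0], [208.0, 245.0], [208.0, 247.0], [206.0, 247.0]] [0.4403 0.2566 0.055 ]
blue
174 [244.  190.3] [[224.6999969482422, 194.5], [259.29998779296875, 182.0], [261.0, 186.8000030517578], [226.5, 199.39999389648438]] [array([0.59, 0.21]), array([0.625, 0.108]), array([0.61 , 0.103]), array([0.575, 0.205])]
c [0.45710269 0.02103043 1.37517313]
```

Request:
arm_command(
  translation=[
    [0.2,0.4,0.2],
    [0.4,0.8,0.4],
    [0.5,1,0.5],
    [0.5,1,0.5],
  ],
  spin=[0.08,0.16,0.24,0.31],
  hand=[100,100,100,100],
)

```text
clock: 0.48
position: [0.2199, -0.5242, 0.2846]
orientation: [[0.727, 0.686, 0.003], [0.686, -0.727, -0.002], [0.001, 0.003, -1.0]]
force: [1.7, -2.4, -0.5]
opening: 0.0857
```

Request:
arm_command(
  translation=[
    [0.3,0.33,0],
    [0.6,0.66,0],
    [0.8,1,0],
    [0.8,1,0],
  ],
  spin=[0.08,0.16,0.24,0.3],
  hand=[100,100,100,100],
)

```text
clock: 0.82
position: [0.3047, -0.4185, 0.2849]
orientation: [[0.323, 0.946, 0.005], [0.946, -0.323, 0.001], [0.003, 0.005, -1.0]]
force: [0.9, 0.3, 1.0]
opening: 0.0852
```

Request:
arm_command(
  translation=[
    [0.3,0.33,0],
    [0.6,0.66,0],
    [0.9,1,0],
    [0.9,1,0],
  ],
  spin=[0.08,0.16,0.24,0.3],
  hand=[100,100,100,100],
)

```text
clock: 1.15
position: [0.3983, -0.3133, 0.285]
orientation: [[-0.154, 0.988, 0.005], [0.988, 0.154, 0.005], [0.004, 0.006, -1.0]]
force: [0.9, -0.2, 0.1]
opening: 0.0852
```

Request:
arm_command(
  translation=[
    [0.3,0.33,0],
    [0.6,0.66,0],
    [0.9,1,0],
    [0.9,1,0],
    [0.9,1,0],
  ],
  spin=[0,0,0,0,0],
  hand=[100,100,100,100,100],
)

```text
clock: 1.57
position: [0.4909, -0.2083, 0.2849]
orientation: [[-0.162, 0.987, 0.006], [0.987, 0.161, 0.007], [0.005, 0.007, -1.0]]
force: [0.1, -0.3, 0.7]
opening: 0.0853
```

```bash
cat > w.py <<'E'
from h import *
import pickle,sys
n=sys.argv[1]; cam=sys.argv[2] if len(sys.argv)>2 else 'wrist'
p=P(cam); s=sense(); im=snapshot(cam)
pickle.dump((p,s),open(f'pics/{n}.pkl','wb')); cv2.imwrite(f'pics/{n}.png',im[:,:,::-1])
print(s['clock'],s['position'].round(4),np.degrees(np.arctan2(s['orientation'][1,1],s['orientation'][0,1])).round(2),'cam',ray(p,0,0)[0].round(3))
E
python3 w.py w1
```

```text
1.5667 [ 0.4909 -0.2083  0.2849] 9.29 cam [ 0.478 -0.135  0.429]
```

View pics/w1.png

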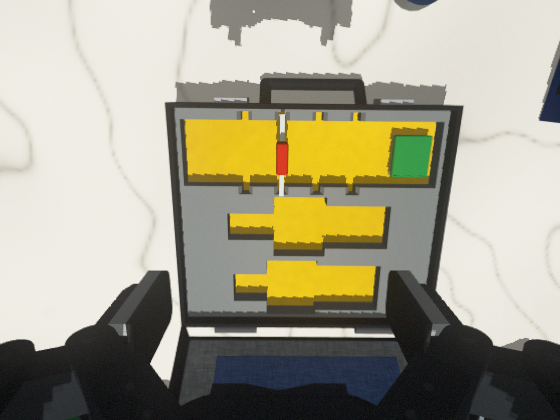

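The wrist view shows the whole case: rim corners near (166,104) and (463,107), knob at (282,158), notch columns at about 245, 282, 319 and 356, and the bit box at (411,156).

```bash
cat > z.py <<'E'
import cv2,sys
n,x0,y0,x1,y1=sys.argv[1],*map(int,sys.argv[2:6])
a=cv2.imread(f'pics/{n}.png'); k=min(800/(x1-x0),600/(y1-y0))
o=sys.argv[6]; cv2.imwrite(f'pics/{o}.png',cv2.resize(a[y0:y1,x0:x1],None,fx=k,fy=k,interpolation=cv2.INTER_NEAREST)); print(k)
E
python3 z.py w1 160 95 320 215 w1a; python3 z.py w1 310 95 470 215 w1b
python3 - <<'E'
from h import *
import pickle
p,s=pickle.load(open('pics/w1.pkl','rb')); im=cv2.imread('pics/w1.png')[:,:,::-1].copy()
c=np.array([.5355,-.2646]);th=np.radians(8.29);R=np.array([[np.cos(th),-np.sin(th)],[np.sin(th),np.cos(th)]])
loc=lambda w:(R.T@(np.asarray(w)[:2]-c)*1000).round(1)
for a,ce,b in blobs(im,(15,100,60),(35,255,255),(160,95,460,330),50): print(a,ce,loc(pt(p,*ce,.01)),[loc(pt(p,*q,.01)) for q in b])
for a,ce,b in blobs(im,(0,150,80),(10,255,255),(260,130,300,190),50): print(a,ce,loc(pt(p,*ce,.065)),[loc(pt(p,*q,.065)) for q in b])
for a,ce,b in blobs(im,(45,100,40),(80,255,255),(380,110,440,190),50): print(a,ce,loc(pt(p,*ce,.026)),[loc(pt(p,*q,.026)) for q in b])
for x,y,z in ((-150,130,45),(150,130,45),(150,-130,45),(-150,-130,45),(-32,77,65),(-72,113,30),(-72,41,30),(48,113,30),(48,41,30),(140,113,30),(140,113,10),(-140,41,10),(140,41,10)):
  print((x,y,z),proj(p,[*(c+R@np.array([x,y])/1000),z/1000]).round(1))
E
```

```text
5.0
5.0
13785 [297.6 150.5] [-12.3  79.5] [array([-145.1,   31.8]), array([-138.8,  122.1]), array([139.7, 123. ]), array([151.4,  32.5])]
5829 [312.5 223.4] [ 8.6 -8.2] [array([-91.6,  23.3]), array([93. , 26.2]), array([ 99.8, -41.5]), array([-93. , -44.4])]
4967 [309.3 283. ] [  8.  -88.3] [array([-85.8, -57.8]), array([ 89.9, -55.1]), array([  95.7, -118.5]), array([ -86.8, -121.1])]
358 [281.8 158.7] [-31.1  78.6] [array([-37.1,  95. ]), array([-26.3,  95.2]), array([-25.5,  63.2]), array([-36.7,  63. ])]
1559 [410.5 155.9] [111.3  77.6] [array([91.3, 54.4]), array([ 90.9, 102.9]), array([131.2,  99.5]), array([133.1,  50.8])]
(-150, 130, 45) [164.  102.4]
(150, 130, 45) [462.  107.4]
(150, -130, 45) [427.7 329.9]
(-150, -130, 45) [179.3 326.8]
(-32, 77, 65) [280.9 160.3]
(-72, 113, 30) [243.4 120.5]
(-72, 41, 30) [244.1 186.6]
(48, 113, 30) [356.4 122.4]
(48, 41, 30) [351.3 188.3]
(140, 113, 30) [443.  123.6]
(140, 113, 10) [435.1 122.4]
(-140, 41, 10) [187.1 181.7]
(140, 41, 10) [426.4 185.4]
```

View pics/w1a.png

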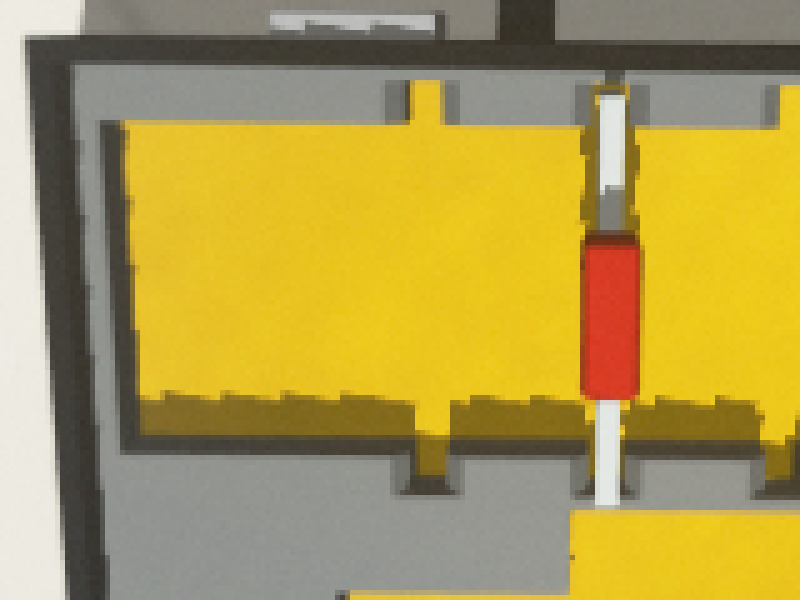

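View pics/w1b.png

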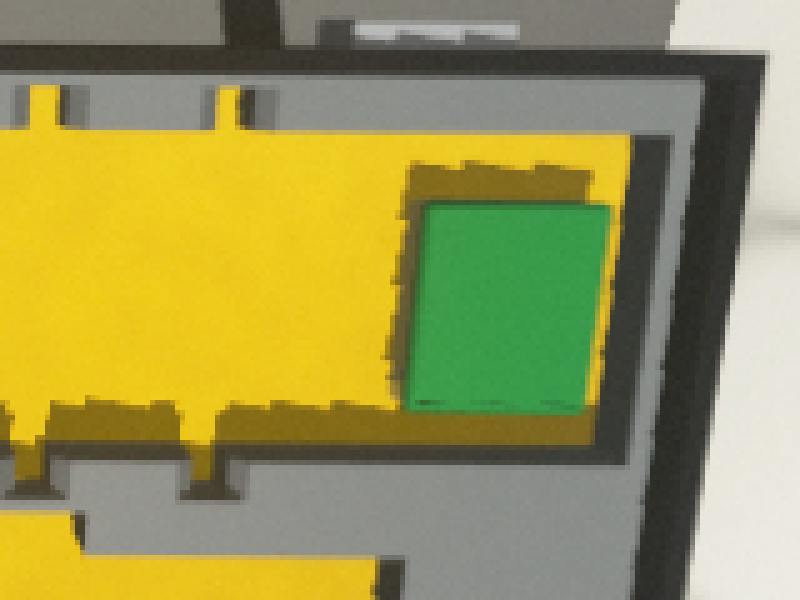

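Run:
```python
from h import *
import pickle
from scipy.optimize import least_squares
p,s=pickle.load(open('pics/w1.pkl','rb'))
L=[(-140,41,30,184,186),(140,41,30,436,188),(140,113,30,444.4,122),(-140,113,30,180,119),(-150,130,45,165.4,102.2),(150,130,45,463.4,106)]
def tow(v,X): c,s_=np.cos(v[2]),np.sin(v[2]); return np.array([v[0]+c*X[0]-s_*X[1],v[1]+s_*X[0]+c*X[1]])
f=lambda v:np.concatenate([1000*(pt(p,a[3]-.5,a[4]-.5,a[2]/1000)[:2]-tow(v,np.array(a[:2])/1000)) for a in L])
r=least_squares(f,[.535,-.265,.14]); print(r.x,np.degrees(r.x[2]),r.fun.round(1))
v=r.x
for n,X in dict(knob=(-32,77),notch=(48,77),bay=(-47.5,77)).items(): print(n,tow(v,np.array(X)/1000).round(4))
print('knob seen', pt(p,281.8,158.7,.065))
```

```text
[ 0.536727   -0.26308609  0.15029436] 8.611232396152229 [-0.5 -0.4  0.7  0.3 -0.2  0.  -0.2  0.2  0.2  0.2 -0.1 -0.3]
knob [ 0.4936 -0.1917]
notch [ 0.5727 -0.1798]
bay [ 0.4782 -0.1941]
knob seen [ 0.49338751 -0.19132025  0.065     ]
```

Request:
arm_command(
  translation=[
    [0.02,0.17,-0.35],
    [0.03,0.17,-0.7],
    [0.03,0.17,-1],
    [0.03,0.17,-1],
  ],
  spin=[-0.008,-0.008,-0.008,-0.008],
  hand=[90,75,65,65],
)

```text
clock: 1.95
position: [0.4883, -0.1942, 0.179]
orientation: [[-0.145, 0.989, -0.003], [0.989, 0.145, 0.008], [0.009, -0.002, -1.0]]
force: [-0.9, -0.2, 0.3]
opening: 0.0553
```

```bash
python3 w.py w2
```

```text
1.95 [ 0.4883 -0.1942  0.179 ] 8.32 cam [ 0.478 -0.121  0.323]
```

View pics/w2.png

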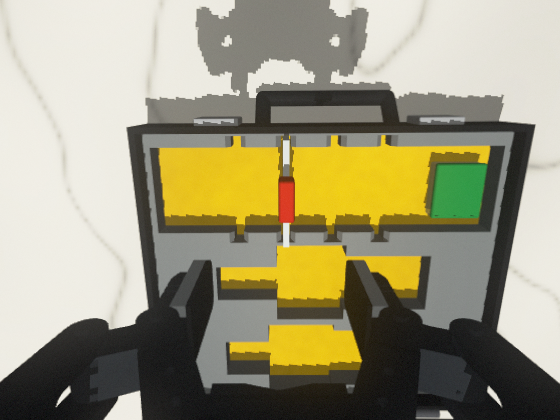

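Request:
arm_command(
  translation=[
    [0.05,0.03,-0.3],
    [0.05,0.03,-0.65],
    [0.05,0.03,-0.9],
    [0.05,0.03,-0.9],
    [0.05,0.03,-0.9],
  ],
  spin=[0.003,0.003,0.003,0.003,0.003],
  hand=[60,60,60,60,60],
)

```text
clock: 2.42
position: [0.495, -0.1925, 0.0937]
orientation: [[-0.148, 0.989, -0.001], [0.989, 0.148, 0.007], [0.007, 0.001, -1.0]]
force: [0.2, 0.2, 0.3]
opening: 0.0514
```

Run:
```python
from h import *
s=sense();print(s['position'],np.degrees(np.arctan2(s['orientation'][1,1],s['orientation'][0,1])))
print('d',(np.array([.4935,-.1916,.040])-s['position'])*10)
```

```text
[ 0.4950001  -0.19254666  0.09369672] 8.51545456904741
d [-0.01500101  0.00946661 -0.53696725]
```

Request:
arm_command(
  translation=[
    [-0.015,0.01,-0.25],
    [-0.015,0.01,-0.5],
    [-0.015,0.01,-0.54],
    [-0.015,0.01,-0.54],
    [-0.015,0.01,-0.54],
  ],
  spin=[0.001,0.001,0.001,0.001,0.001],
  hand=[50,50,50,50,45],
)

```text
clock: 2.83
position: [0.495, -0.1923, 0.0422]
orientation: [[-0.149, 0.989, 0.002], [0.989, 0.149, 0.006], [0.006, 0.003, -1.0]]
force: [-0.0, 0.5, 0.7]
opening: 0.0386
```

Request:
arm_command(
  translation=[
    [0,0,0],
    [0,0,0],
    [0,0,0],
    [0,0,0],
    [0,0,0],
    [0,0,0],
  ],
  spin=[0,0,0,0,0,0],
  hand=[20,0,0,0,0,0],
)

```text
clock: 3.33
position: [0.4955, -0.193, 0.0444]
orientation: [[-0.149, 0.989, 0.003], [0.989, 0.149, 0.004], [0.004, 0.004, -1.0]]
force: [-5.8, 0.4, 14.1]
opening: 0.0109
```

Request:
arm_command(
  translation=[
    [0,0,0.1],
    [0,0,0.25],
    [0,0,0.4],
    [0,0,0.5],
    [0,0,0.5],
    [0,0,0.5],
  ],
  spin=[0,0,0,0,0,0],
  hand=[0,0,0,0,0,0],
)

```text
clock: 3.83
position: [0.496, -0.1933, 0.0951]
orientation: [[-0.149, 0.989, 0.004], [0.989, 0.149, 0.004], [0.003, 0.005, -1.0]]
force: [-0.2, -0.5, -0.6]
opening: 0.0106
```

```bash
python3 w.py w3
```

```text
3.8333 [ 0.496  -0.1933  0.0951] 8.56 cam [ 0.485 -0.119  0.239]
```

View pics/w3.png

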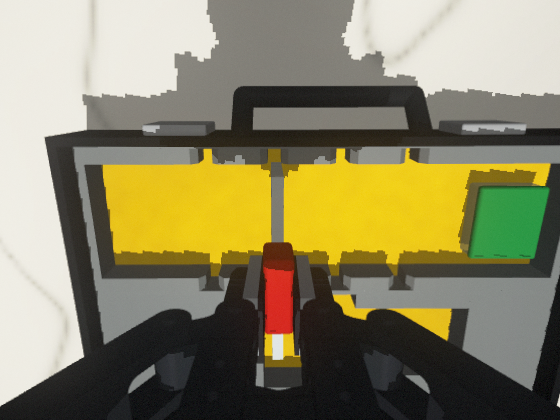

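```bash
python3 z.py w3 220 140 340 370 w3a
python3 - <<'E'
from h import *
import pickle
p,s=pickle.load(open('pics/w3.pkl','rb')); im=cv2.imread('pics/w3.png')[:,:,::-1].copy()
th=np.radians(8.61);c=np.array([.5367,-.2631]);R=np.array([[np.cos(th),-np.sin(th)],[np.sin(th),np.cos(th)]])
loc=lambda w:(R.T@(np.asarray(w)[:2]-c)*1000).round(1)
print('tcp',loc(s['position']))
for a,ce,b in blobs(im,(0,150,150),(10,255,255),(240,230,320,350),50): print(a,ce,loc(pt(p,*ce,.1157)),[q.tolist() for q in b],[loc(pt(p,*q,.1157)) for q in b])
E
```

```text
2.608695652173913
tcp [-29.8  75.2]
1742 [278.4 301.1] [-29.6  75.5] [[264.0, 267.0], [293.0, 267.0], [293.0, 333.0], [264.0, 333.0]] [array([-34.9,  89.8]), array([-24.2,  89.7]), array([-23.9,  61.5]), array([-35.2,  61.5])]
```

View pics/w3a.png

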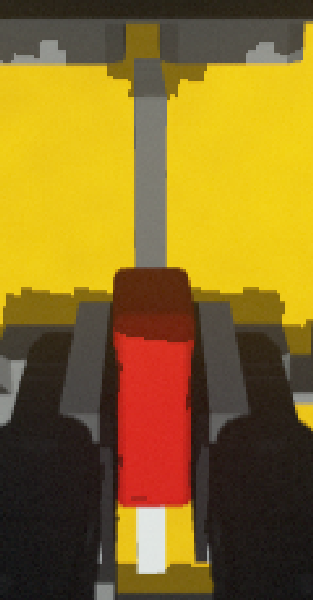

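Run:
```python
from h import *
import pickle
p,s=pickle.load(open('pics/w3.pkl','rb'))
th=np.radians(8.61);c=np.array([.5367,-.2631]);R=np.array([[np.cos(th),-np.sin(th)],[np.sin(th),np.cos(th)]])
loc=lambda w:(R.T@(np.asarray(w)[:2]-c)*1000).round(1)
k=2.6087
for x,y,z in ((150,58,.0957),(150,573,.0957),(150,96,.0957),(150,505,.1157),(150,305,.1157),(135,200,.0957),(166,200,.0957),(138,540,.0957),(165,540,.0957)):
  print(x,y,loc(pt(p,220+x/k-.5,140+y/k-.5,z)))
print(c+R@[.048,.077])
```

```text
150 58 [-30.  125.5]
150 573 [-30.2  33.1]
150 96 [-30.  119.6]
150 505 [-30.2  61.5]
150 305 [-30.1  94. ]
135 200 [-32.4 102.9]
166 200 [-27.5 102.9]
138 540 [-32.3  40. ]
165 540 [-27.5  40. ]
[ 0.57263154 -0.17978179]
```

Request:
arm_command(
  translation=[
    [0.2,0.03,0],
    [0.45,0.07,0],
    [0.7,0.11,0],
    [0.77,0.12,0],
    [0.77,0.12,0],
    [0.77,0.12,0],
  ],
  spin=[0,0,0,0,0,0],
  hand=[0,0,0,0,0,0],
)

```text
clock: 4.38
position: [0.5715, -0.1807, 0.0931]
orientation: [[-0.149, 0.989, 0.001], [0.989, 0.149, 0.005], [0.005, 0.002, -1.0]]
force: [-0.1, 0.8, -2.2]
opening: 0.0109
```

```bash
python3 w.py w4
```

```text
4.3833 [ 0.5715 -0.1807  0.0931] 8.59 cam [ 0.561 -0.107  0.237]
```

View pics/w4.png

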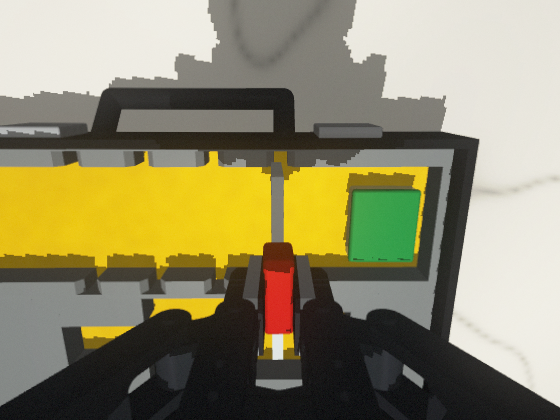

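Request:
arm_command(
  translation=[
    [0.015,-0.005,0],
    [0.015,-0.005,-0.12],
    [0.015,-0.005,-0.22],
    [0.015,-0.005,-0.28],
    [0.015,-0.005,-0.3],
    [0.015,-0.005,-0.3],
  ],
  spin=[0,0,0,0,0,0],
  hand=[0,0,0,0,0,0],
)

```text
clock: 4.93
position: [0.5719, -0.1816, 0.0623]
orientation: [[-0.149, 0.989, -0.001], [0.989, 0.149, 0.005], [0.005, 0.0, -1.0]]
force: [-0.5, 0.2, -0.4]
opening: 0.0105
```

```bash
python3 w.py w5; python3 w.py s5 side; python3 z.py s5 220 220 380 340 s5a
```

```text
4.9333 [ 0.5719 -0.1816  0.0623] 8.55 cam [ 0.561 -0.108  0.206]
4.9833 [ 0.5723 -0.1816  0.0629] 8.55 cam [ 0.315 -0.778  0.803]
5.0
```

View pics/w5.png

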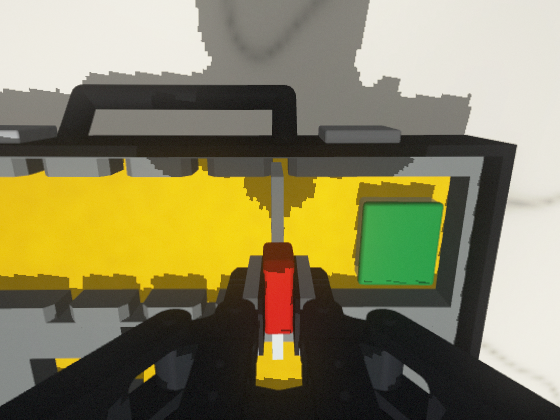

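View pics/s5a.png

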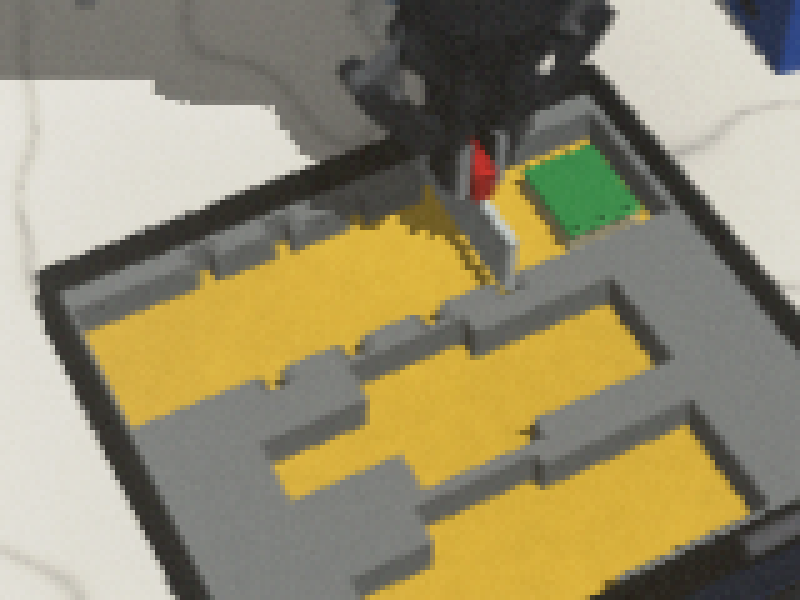

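Request:
arm_command(
  translation=[
    [0.007,0,-0.07],
    [0.007,0,-0.13],
    [0.007,0,-0.17],
    [0.007,0,-0.19],
    [0.007,0,-0.195],
    [0.007,0,-0.195],
  ],
  spin=[0,0,0,0,0,0],
  hand=[0,0,0,0,0,0],
)

```text
clock: 5.53
position: [0.5732, -0.1815, 0.0445]
orientation: [[-0.149, 0.989, 0.0], [0.989, 0.149, 0.005], [0.004, 0.001, -1.0]]
force: [-5.4, 1.6, 9.9]
opening: 0.0104
```

Request:
arm_command(
  translation=[
    [0,0,0],
    [0,0,0],
    [0,0,0],
    [0,0,0.1],
    [0,0,0.5],
    [0,0,0.9],
    [0,0,0.9],
  ],
  spin=[0,0,0,0,0,0,0],
  hand=[40,40,40,40,40,50,50],
)

```text
clock: 6.12
position: [0.5773, -0.1821, 0.1431]
orientation: [[-0.149, 0.989, 0.011], [0.989, 0.149, 0.001], [-0.0, 0.011, -1.0]]
force: [1.2, 0.1, 1.7]
opening: 0.0425
```

```bash
python3 w.py w6;python3 w.py s6 side; python3 z.py s6 220 220 380 340 s6a
```

```text
6.1167 [ 0.5773 -0.1821  0.1431] 8.58 cam [ 0.565 -0.108  0.287]
6.1667 [ 0.5761 -0.182   0.1398] 8.57 cam [ 0.315 -0.778  0.803]
5.0
```

View pics/w6.png

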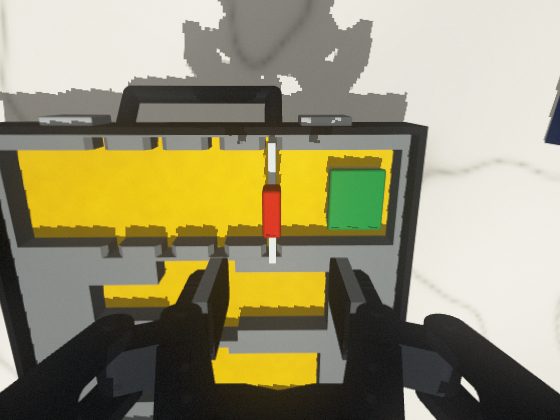

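View pics/s6a.png

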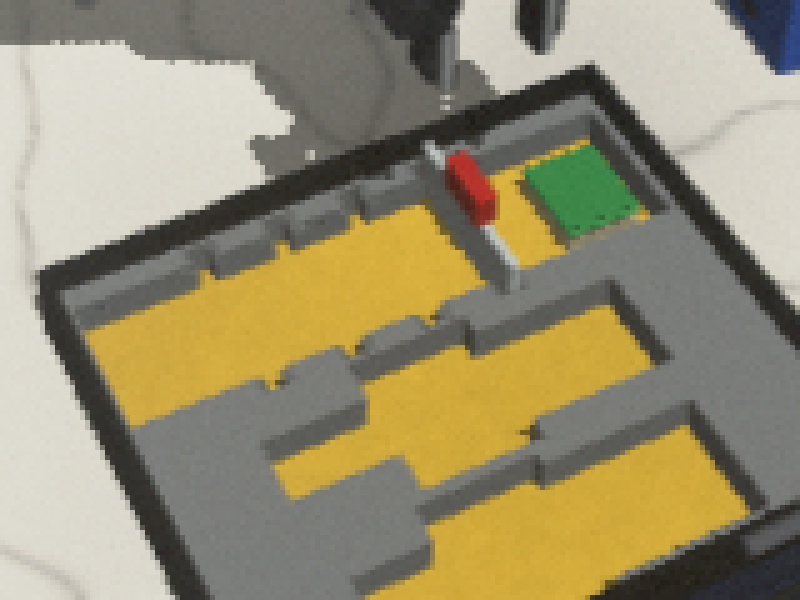

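Request:
arm_command(
  translation=[
    [0,0.1,0.35],
    [0,0.4,0.7],
    [0,0.7,1],
    [0,1,1],
    [0,1,1],
  ],
  spin=[0,0,0,0,0],
  hand=[60,70,80,80,80],
)

```text
clock: 6.63
position: [0.5755, -0.0736, 0.2394]
orientation: [[-0.157, 0.988, 0.008], [0.988, 0.157, 0.005], [0.004, 0.009, -1.0]]
force: [-0.7, 1.4, -0.4]
opening: 0.0686
```

Request:
arm_command(
  translation=[
    [0,0.35,0.2],
    [0,0.7,0.6],
    [0,1,0.6],
    [0,1,0.6],
  ],
  spin=[0,0,0,0],
  hand=[80,80,80,80],
)

```text
clock: 6.97
position: [0.5754, 0.0353, 0.302]
orientation: [[-0.167, 0.986, 0.011], [0.986, 0.166, 0.009], [0.007, 0.013, -1.0]]
force: [-0.4, 2.4, -0.1]
opening: 0.0683
```

Request:
arm_command(
  translation=[
    [-0.1,0.35,0],
    [-0.1,0.7,0],
    [-0.1,1,0],
    [-0.1,1,0],
    [-0.1,1,0],
  ],
  spin=[0,0,0,0,0],
  hand=[80,80,80,80,80],
)

```text
clock: 7.38
position: [0.5645, 0.1373, 0.3006]
orientation: [[-0.171, 0.985, 0.009], [0.985, 0.171, 0.009], [0.008, 0.011, -1.0]]
force: [0.1, -1.1, -1.0]
opening: 0.0684
```

```bash
python3 w.py w7; python3 -c "
from h import *
print(sense()['q'])"
```

```text
7.3833 [0.5645 0.1373 0.3006] 9.84 cam [0.551 0.21  0.445]
[ 15.52836703  12.60687631 -39.16065584  86.58213932   7.73468383
  82.95787188 -14.14772173]
```

View pics/w7.png

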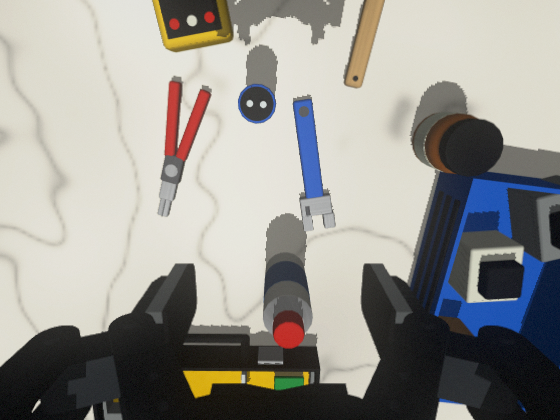

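The wrist view shows the spanner from its tail at (302,98) to its jaws at (320,228). The pliers' joint is at (171,171) and the nose at (164,214). The capacitor is at (257,103) and the spray can stands beyond the jaws.

```bash
python3 z.py w7 140 60 360 240 w7a
python3 - <<'E'
from h import *
import pickle
p,s=pickle.load(open('pics/w7.pkl','rb')); im=cv2.imread('pics/w7.png')[:,:,::-1].copy()
for a,ce,b in blobs(im,(105,120,60),(125,255,255),(285,90,345,215),50):
  print(a,ce,[(q.tolist(),pt(p,*q,.012).round(4)[:2]) for q in b])
for a,ce,b in blobs(im,(0,150,60),(10,255,255),(150,70,230,215),30): print('red',a,ce,[(q.tolist(),pt(p,*q,.015).round(4)[:2]) for q in b])
pt0=P('top'); print('cap',pt(p,257,103,.106), pt(pt0,150+320/4.2875,120+390/4.2875,.106),'spray',pt(p,288,334,.142),pt(pt0,298,184.4,.142))
E
```

```text
3.3333333333333335
1656 [308.2 149.8] [([292.6000061035156, 101.0999984741211], array([0.5713, 0.2111])), ([310.79998779296875, 98.5999984741211], array([0.5912, 0.2173])), ([323.70001220703125, 195.39999389648438], array([0.6289, 0.1088])), ([305.5, 197.89999389648438], array([0.6076, 0.102 ]))]
red 710 [171.7 118.1] [([164.39999389648438, 154.60000610351562], array([0.4345, 0.1264])), ([169.1999969482422, 81.5999984741211], array([0.4331, 0.2079])), ([179.10000610351562, 82.30000305175781], array([0.4439, 0.2091])), ([174.1999969482422, 155.3000030517578], array([0.4458, 0.1275]))]
red 720 [192.3 124.6] [([174.8000030517578, 156.89999389648438], array([0.4466, 0.1258])), ([200.10000610351562, 89.30000305175781], array([0.4675, 0.2058])), ([209.6999969482422, 92.9000015258789], array([0.4784, 0.2038])), ([184.3000030517578, 160.5], array([0.4579, 0.1234]))]
cap [0.53598644 0.20388793 0.106     ] [0.53563596 0.1980916  0.106     ] spray [ 0.59971374 -0.00085227  0.142     ] [ 0.60003284 -0.00380228  0.142     ]
```

View pics/w7a.png

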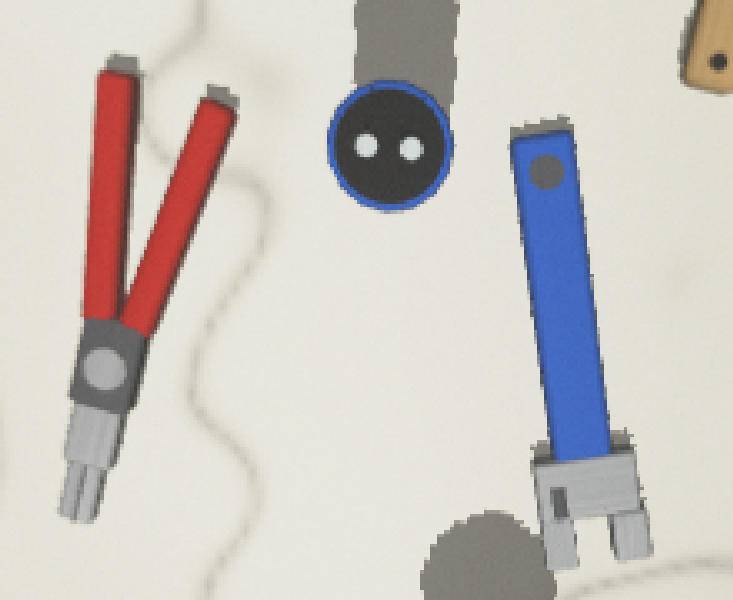

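Run:
```python
from h import *
import pickle
p,s=pickle.load(open('pics/w7.pkl','rb'))
k=10/3
f=lambda x,y,z:pt(p,140+x/k-.5,60+y/k-.5,z)
m=np.array([.6112,.1261]);d=np.array([.322,-.947])
j=(f(562,567,.013)+f(632,558,.013))/2; t=f(541,135,.012)
print('jaws',j,'pred',m+.065*d,'tail',t,np.linalg.norm(j-t),np.degrees(np.arctan2(*(j-t)[[1,0]])))
b=f(105,368,.015);n=f(78,521,.012);h=(f(118,72,.015)+f(219,100,.015))/2
print('pliers',b,n,h,np.linalg.norm(n-b),np.linalg.norm(h-b),np.degrees(np.arctan2(*(n-h)[[1,0]])),np.degrees(np.arctan2(*(n-b)[[1,0]])))
```

```text
jaws [0.63111841 0.06637819 0.013     ] pred [0.63213  0.064545] tail [0.58139496 0.21405413 0.012     ] 0.15582556359515978 -71.39128305069661
pliers [0.44362023 0.10961541 0.015     ] [0.43819081 0.04990116 0.012     ] [0.45614434 0.20801814 0.015     ] 0.0600355776460868 0.09919652713063297 -96.4779520347425 -95.19523269063416
```

Request:
arm_command(
  translation=[
    [0.2,-0.05,-0.3],
    [0.46,-0.1,-0.6],
    [0.46,-0.1,-1],
    [0.46,-0.1,-1],
  ],
  spin=[0.07,0.099,0.099,0.099],
  hand=[65,60,55,55],
)

```text
clock: 7.77
position: [0.6083, 0.1208, 0.1916]
orientation: [[-0.315, 0.949, -0.004], [0.949, 0.315, 0.007], [0.008, -0.002, -1.0]]
force: [-2.1, -0.6, -1.2]
opening: 0.0471
```

Request:
arm_command(
  translation=[
    [0,0,-0.4],
    [0,0,-0.8],
    [0,0,-1],
    [0,0,-1],
    [0,0,-1],
  ],
  spin=[0,0,0,0,0],
  hand=[50,50,50,50,50],
)

```text
clock: 8.18
position: [0.6079, 0.1199, 0.0922]
orientation: [[-0.314, 0.949, -0.006], [0.949, 0.314, 0.007], [0.008, -0.004, -1.0]]
force: [0.4, 0.1, 0.5]
opening: 0.043
```

```bash
python3 w.py w8
```

```text
8.1833 [0.6079 0.1199 0.0922] 18.3 cam [0.586 0.19  0.236]
```

View pics/w8.png

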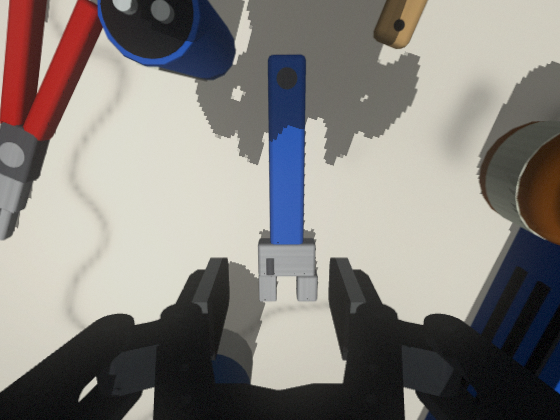

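Run:
```python
from h import *
import pickle
p,s=pickle.load(open('pics/w8.pkl','rb'))
t=pt(p,287,54.5,.012); j=(pt(p,268.5,300,.013)+pt(p,308,300,.013))/2; hb=pt(p,287.5,243,.013)
d=(j-t)/np.linalg.norm(j-t)
print(t,j,np.linalg.norm(j-t),np.degrees(np.arctan2(d[1],d[0])))
m=t+d*.093; m2=j-d*.065; print(m,m2,hb,(hb-t)@d); print((m-s['position'])*10)
```

```text
[0.5819935  0.21453349 0.012     ] [0.63284578 0.06665761 0.013     ] 0.1563784803890901 -71.02268316626156
[0.61223591 0.12659008 0.01259471] [0.61170861 0.12812343 0.01258434] [0.61893273 0.10621894 0.013     ] 0.11444382709787276
[ 0.0432124   0.0666325  -0.79585792]
```

Request:
arm_command(
  translation=[
    [0.02,0.04,-0.15],
    [0.04,0.074,-0.4],
    [0.04,0.074,-0.6],
    [0.04,0.074,-0.65],
    [0.04,0.074,-0.65],
  ],
  spin=[0.007,0.007,0.007,0.007,0.007],
  hand=[50,50,50,50,50],
)

```text
clock: 8.65
position: [0.6132, 0.128, 0.029]
orientation: [[-0.325, 0.946, -0.003], [0.946, 0.325, 0.007], [0.008, -0.001, -1.0]]
force: [-0.8, 0.1, -0.1]
opening: 0.0428
```

Request:
arm_command(
  translation=[
    [0,0,-0.1],
    [0,0,-0.18],
    [0,0,-0.22],
    [0,0,-0.22],
    [0,0,-0.22],
  ],
  spin=[0,0,0,0,0],
  hand=[48,48,48,45,45],
)

```text
clock: 9.07
position: [0.6132, 0.128, 0.007]
orientation: [[-0.325, 0.946, -0.004], [0.946, 0.325, 0.007], [0.008, -0.001, -1.0]]
force: [-0.6, -0.7, 0.5]
opening: 0.0383
```

Request:
arm_command(
  translation=[
    [-0.005,0,-0.03],
    [-0.005,0,-0.03],
    [-0.005,0,-0.03],
    [-0.005,0,-0.03],
    [-0.005,0,-0.03],
    [-0.005,0,-0.03],
  ],
  spin=[0,0,0,0,0,0],
  hand=[40,30,0,0,0,0],
)

```text
clock: 9.57
position: [0.6128, 0.128, 0.0043]
orientation: [[-0.325, 0.946, -0.003], [0.946, 0.325, 0.007], [0.008, -0.001, -1.0]]
force: [-1.3, -0.5, 3.2]
opening: 0.0203
```

Request:
arm_command(
  translation=[
    [0,0,0.15],
    [0,0,0.5],
    [0,0,0.9],
    [0,0,1],
    [0,0,1],
  ],
  spin=[0,0,0,0,0],
  hand=[0,0,0,0,0],
)

```text
clock: 9.98
position: [0.6152, 0.129, 0.1093]
orientation: [[-0.325, 0.946, 0.004], [0.946, 0.325, 0.009], [0.007, 0.006, -1.0]]
force: [0.3, 1.0, -2.7]
opening: 0.0198
```

Request:
arm_command(
  translation=[
    [0,0,0.4],
    [0,0,0.8],
    [0,0,1],
    [0,0,1],
  ],
  spin=[0,0,0,0],
  hand=[0,0,0,0],
)

```text
clock: 10.32
position: [0.6171, 0.13, 0.2145]
orientation: [[-0.325, 0.946, 0.011], [0.946, 0.325, 0.01], [0.006, 0.013, -1.0]]
force: [1.5, 0.8, -2.2]
opening: 0.0198
```

```bash
python3 w.py w9
```

```text
10.3167 [0.6171 0.13   0.2145] 18.97 cam [0.592 0.2   0.358]
```

View pics/w9.png

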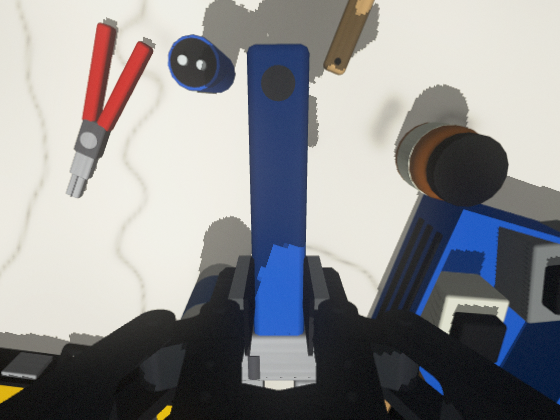

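Request:
arm_command(
  translation=[
    [-0.1,-0.25,0.1],
    [-0.2,-0.5,0.1],
    [-0.3,-0.75,0.1],
    [-0.4,-0.85,0.1],
  ],
  spin=[-0.07,-0.14,-0.21,-0.28],
  hand=[0,0,0,0],
)

```text
clock: 10.7
position: [0.5747, 0.0396, 0.2188]
orientation: [[0.118, 0.993, 0.007], [0.993, -0.118, 0.003], [0.004, 0.007, -1.0]]
force: [0.6, -0.6, -3.0]
opening: 0.0202
```

Request:
arm_command(
  translation=[
    [-0.1,-0.25,0],
    [-0.2,-0.5,0],
    [-0.3,-0.75,0],
    [-0.4,-0.85,0],
  ],
  spin=[-0.07,-0.14,-0.21,-0.28],
  hand=[0,0,0,0],
)

```text
clock: 11.03
position: [0.5327, -0.0498, 0.2162]
orientation: [[0.538, 0.843, 0.004], [0.843, -0.538, -0.001], [0.001, 0.004, -1.0]]
force: [1.0, 0.5, -1.9]
opening: 0.0201
```

Request:
arm_command(
  translation=[
    [-0.1,-0.25,0],
    [-0.2,-0.5,0],
    [-0.3,-0.75,0],
    [-0.4,-0.85,0],
  ],
  spin=[-0.07,-0.14,-0.21,-0.28],
  hand=[0,0,0,0],
)

```text
clock: 11.37
position: [0.4903, -0.1388, 0.2137]
orientation: [[0.851, 0.525, -0.001], [0.525, -0.851, -0.003], [-0.002, 0.002, -1.0]]
force: [-0.6, -1.1, -2.7]
opening: 0.02
```

```bash
cat > d.py <<'E'
from h import *
import sys
s=sense(); v=list(map(float,sys.argv[1:5]))
a=np.degrees(np.arctan2(s['orientation'][1,1],s['orientation'][0,1]))
print(s['clock'],s['position'].round(4),a.round(2),'q',s['q'].round(0)); print('d',((np.array(v[:3])-s['position'])*10).round(3),'spin',((v[3]-a)/90).round(4))
E
python3 d.py .4644 -.1962 .12 -81.39
```

```text
11.3667 [ 0.4903 -0.1388  0.2137] -58.32 q [ 32.   5. -23. 104.   2.  72. -49.]
d [-0.259 -0.574 -0.937] spin -0.2564
```

Request:
arm_command(
  translation=[
    [-0.1,-0.2,0],
    [-0.2,-0.4,-0.2],
    [-0.26,-0.57,-0.4],
    [-0.26,-0.57,-0.7],
    [-0.26,-0.57,-0.94],
    [-0.26,-0.57,-0.94],
  ],
  spin=[-0.07,-0.14,-0.21,-0.256,-0.256,-0.256],
  hand=[0,0,0,0,0,0],
)

```text
clock: 11.87
position: [0.4596, -0.1947, 0.1132]
orientation: [[0.989, 0.149, -0.012], [0.149, -0.989, 0.002], [-0.012, -0.004, -1.0]]
force: [-1.3, 0.4, -2.1]
opening: 0.02
```

```bash
python3 d.py .4644 -.1962 .017 -81.39;python3 w.py w10; python3 w.py s10 side;  python3 z.py s10 200 200 400 350 s10a
```

```text
11.8667 [ 0.4596 -0.1947  0.1132] -81.42 q [ 35.   9. -18. 111.   3.  61. -66.]
d [ 0.048 -0.015 -0.962] spin 0.0003
11.8667 [ 0.4596 -0.1947  0.1132] -81.42 cam [ 0.535 -0.183  0.256]
11.9167 [ 0.4613 -0.1949  0.1161] -81.34 cam [ 0.315 -0.778  0.803]
4.0
```

View pics/w10.png

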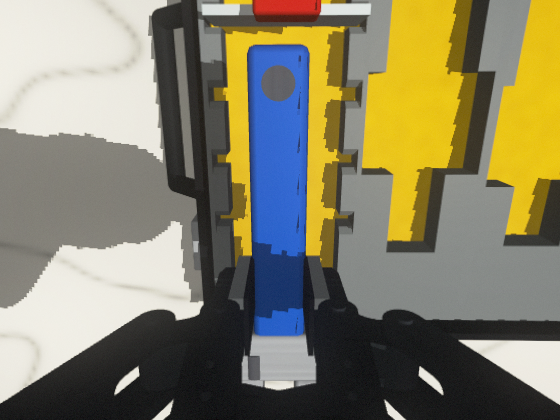

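View pics/s10a.png

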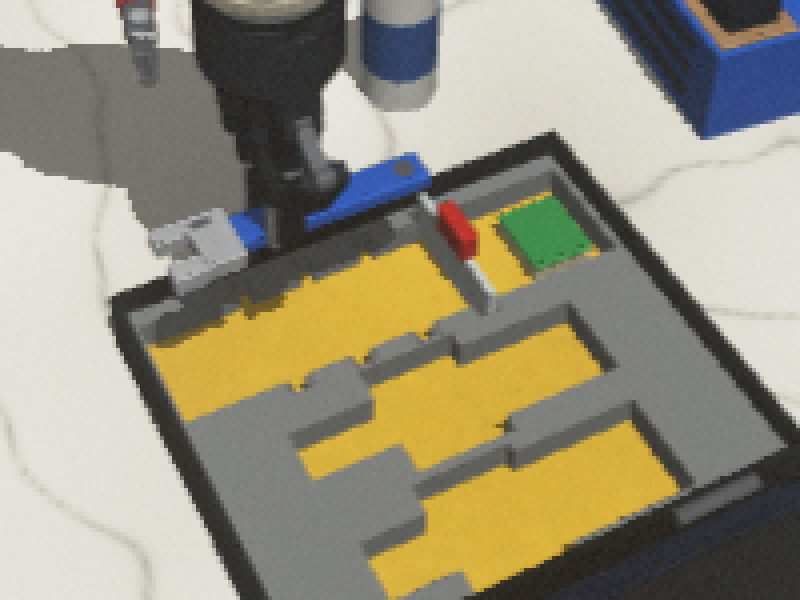

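Request:
arm_command(
  translation=[
    [0.035,-0.014,-0.25],
    [0.035,-0.014,-0.5],
    [0.035,-0.014,-0.65],
    [0.035,-0.014,-0.65],
    [0.035,-0.014,-0.65],
  ],
  spin=[0,0,0,0,0],
  hand=[0,0,0,0,0],
)

```text
clock: 12.38
position: [0.467, -0.1965, 0.0542]
orientation: [[0.988, 0.152, -0.006], [0.152, -0.988, -0.0], [-0.006, -0.0, -1.0]]
force: [-0.4, -0.8, -0.8]
opening: 0.0201
```

```bash
python3 d.py .4644 -.1962 .015 -81.39
```

```text
12.3833 [ 0.467  -0.1965  0.0542] -81.27 q [ 34.  14. -18. 114.   5.  54. -68.]
d [-0.026  0.003 -0.392] spin -0.0013
```

Request:
arm_command(
  translation=[
    [-0.02,0.003,-0.13],
    [-0.02,0.003,-0.26],
    [-0.02,0.003,-0.36],
    [-0.02,0.003,-0.39],
    [-0.02,0.003,-0.39],
    [-0.02,0.003,-0.39],
  ],
  spin=[0,0,0,0,0,0],
  hand=[0,0,0,0,0,0],
)

```text
clock: 12.88
position: [0.4656, -0.1965, 0.0161]
orientation: [[0.988, 0.152, -0.005], [0.152, -0.988, -0.001], [-0.005, 0.0, -1.0]]
force: [0.4, 1.1, -2.2]
opening: 0.02
```

Request:
arm_command(
  translation=[
    [0,0,-0.015],
    [0,0,-0.015],
    [0,0,-0.015],
    [0,0,-0.015],
    [0,0,-0.015],
    [0,0,0],
    [0,0,0.3],
    [0,0,0.7],
    [0,0,0.9],
  ],
  spin=[0,0,0,0,0,0,0,0,0],
  hand=[0,34,38,38,38,38,38,40,60],
)

```text
clock: 13.63
position: [0.4668, -0.1966, 0.1098]
orientation: [[0.988, 0.152, -0.002], [0.152, -0.988, -0.002], [-0.002, 0.001, -1.0]]
force: [0.7, -0.0, 1.0]
opening: 0.0447
```

```bash
python3 w.py w11; python3 w.py s11 side;  python3 z.py s11 200 200 400 350 s11a
```

```text
13.6333 [ 0.4668 -0.1966  0.1098] -81.24 cam [ 0.541 -0.184  0.253]
13.6833 [ 0.4686 -0.1973  0.1127] -81.25 cam [ 0.315 -0.778  0.803]
4.0
```

View pics/w11.png

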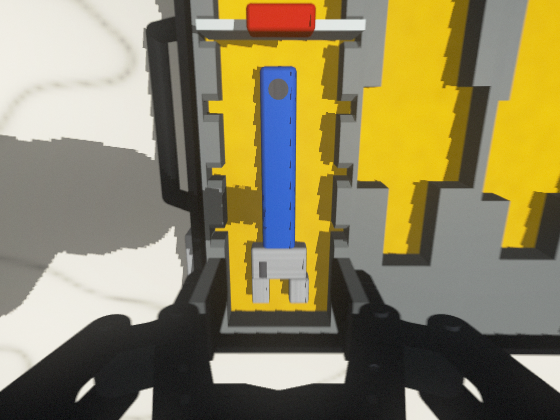

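View pics/s11a.png

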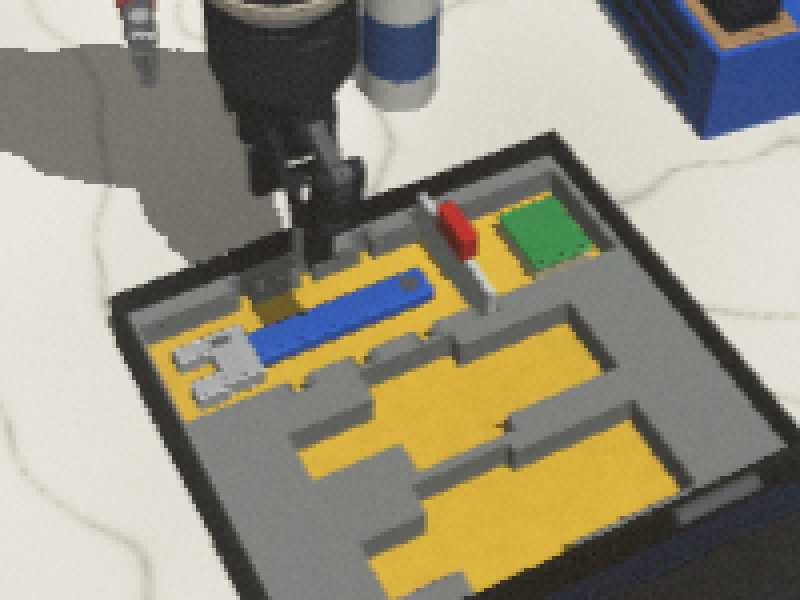

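The spanner lies flat in the bay: jaws at (280,275), tail at (278,88), divider beyond the tail. Next I'll locate the pockets in w1 while I fetch the pliers.

```bash
python3 z.py w1 215 185 400 315 w1c
```

```text
4.324324324324325
```

View pics/w1c.png

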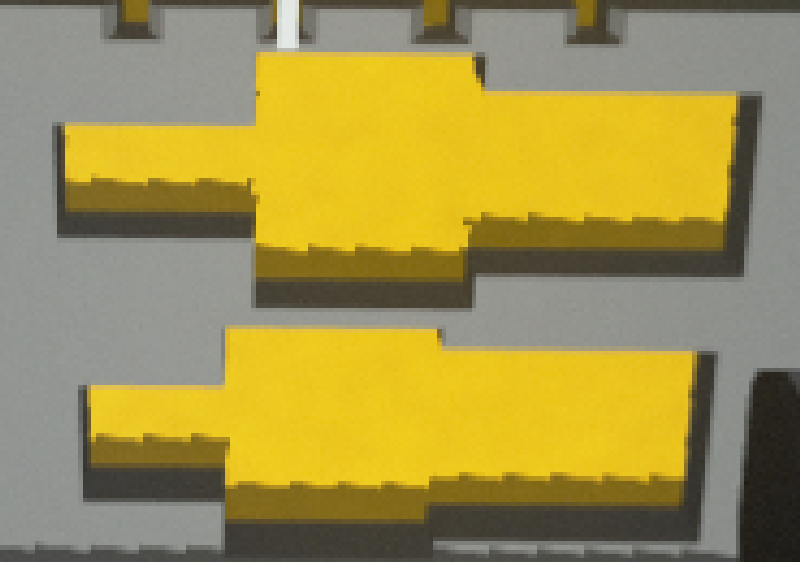

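Request:
arm_command(
  translation=[
    [0,0.1,0.35],
    [0,0.35,0.6],
    [0,0.7,0.9],
    [-0.05,1,0.9],
  ],
  spin=[0.07,0.14,0.21,0.28],
  hand=[60,60,60,60],
)

```text
clock: 14.07
position: [0.4653, -0.0969, 0.2045]
orientation: [[0.827, 0.562, 0.009], [0.562, -0.827, -0.004], [0.005, 0.008, -1.0]]
force: [0.9, 0.9, 0.2]
opening: 0.0511
```

Request:
arm_command(
  translation=[
    [-0.05,0.33,0],
    [-0.1,0.66,0],
    [-0.1,1,0],
    [-0.1,1,0],
  ],
  spin=[0.07,0.14,0.21,0.28],
  hand=[60,60,60,60],
)

```text
clock: 14.4
position: [0.4547, 0.0099, 0.2046]
orientation: [[0.498, 0.867, 0.01], [0.867, -0.498, 0.002], [0.007, 0.008, -1.0]]
force: [0.4, -0.1, -0.3]
opening: 0.0511
```

Request:
arm_command(
  translation=[
    [-0.05,0.33,0],
    [-0.1,0.66,0],
    [-0.1,0.9,0],
    [-0.1,0.9,0],
    [-0.1,0.9,0],
  ],
  spin=[0.07,0.14,0.21,0.27,0.27],
  hand=[60,60,60,60,60],
)

```text
clock: 14.82
position: [0.4442, 0.1012, 0.2041]
orientation: [[0.09, 0.996, 0.008], [0.996, -0.09, 0.006], [0.006, 0.008, -1.0]]
force: [-0.1, 0.4, 0.1]
opening: 0.0512
```

```bash
python3 d.py .4436 .110 .1 -6.3; python3 w.py w12
```

```text
14.8167 [0.4442 0.1012 0.2041] -5.17 q [ 19.  -2. -37. 111.  -1.  70. -22.]
d [-0.006  0.088 -1.041] spin -0.0126
14.8167 [0.4442 0.1012 0.2041] -5.17 cam [0.45  0.175 0.348]
```

View pics/w12.png

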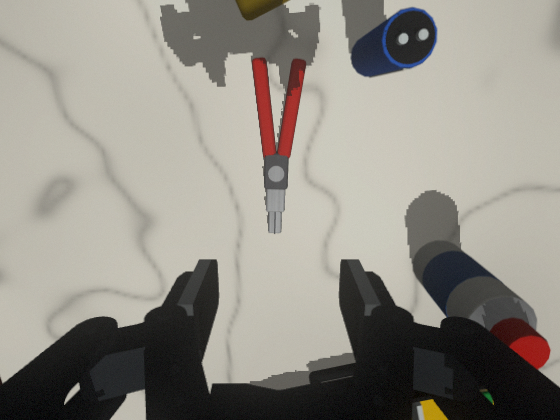

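Run:
```python
from h import *
import pickle
p,s=pickle.load(open('pics/w1.pkl','rb'))
th=np.radians(8.61);c=np.array([.5367,-.2631]);R=np.array([[np.cos(th),-np.sin(th)],[np.sin(th),np.cos(th)]])
loc=lambda w:(R.T@(np.asarray(w)[:2]-c)*1000).round(1)
k=4.3243
f=lambda x,y:loc(pt(p,215+x/k-.5,185+y/k-.5,.03))
print('brush',[f(*q).tolist() for q in ((53,123),(58,237),(762,95),(743,276),(256,52),(254,308),(483,55),(470,308))])
print('pliers',[f(*q).tolist() for q in ((80,385),(83,500),(717,352),(698,541),(225,328),(225,555),(441,330),(432,555))])
p,s=pickle.load(open('pics/w12.pkl','rb'))
b=pt(p,276,174,.015);n=pt(p,274.7,234,.012);h=(pt(p,259,58,.015)+pt(p,298,60,.015))/2
a=lambda v:np.degrees(np.arctan2(v[1],v[0]))
print(b,n,h,np.linalg.norm(n-b),np.linalg.norm(h-b),a(n-h),a(n-b),n+(h-n)/np.linalg.norm(h-n)*.062)
```

```text
brush [[-93.4, 9.1], [-92.9, -23.1], [93.1, 18.6], [93.0, -32.7], [-40.0, 29.0], [-39.9, -43.4], [19.3, 28.8], [19.2, -42.9]]
pliers [[-88.0, -67.0], [-87.9, -102.9], [87.9, -55.4], [87.7, -114.5], [-47.8, -49.5], [-47.6, -120.4], [11.5, -49.5], [11.8, -119.9]]
[0.44391019 0.10854005 0.015     ] [0.43709558 0.04863752 0.012     ] [0.45511833 0.20655817 0.015     ] 0.0603634962395556 0.0986568547217966 -96.5107308179399 -96.49016028998969 [0.44412447 0.11022669 0.01317   ]
```

Request:
arm_command(
  translation=[
    [0,0.08,-0.3],
    [0,0.08,-0.65],
    [0,0.08,-1],
    [0,0.08,-1],
    [0,0.08,-1],
  ],
  spin=[-0.015,-0.015,-0.015,-0.015,-0.015],
  hand=[55,50,50,50,50],
)

```text
clock: 15.28
position: [0.4431, 0.1069, 0.1032]
orientation: [[0.125, 0.992, 0.004], [0.992, -0.125, 0.005], [0.006, 0.003, -1.0]]
force: [0.2, -0.5, 0.8]
opening: 0.0426
```

```bash
python3 d.py .444 .1093 .005 -6.5; python3 w.py w13
```

```text
15.2833 [0.4431 0.1069 0.1032] -7.18 q [ 18.   6. -38. 117.   4.  58. -29.]
d [ 0.009  0.024 -0.982] spin 0.0075
15.2833 [0.4431 0.1069 0.1032] -7.18 cam [0.452 0.181 0.247]
```

View pics/w13.png

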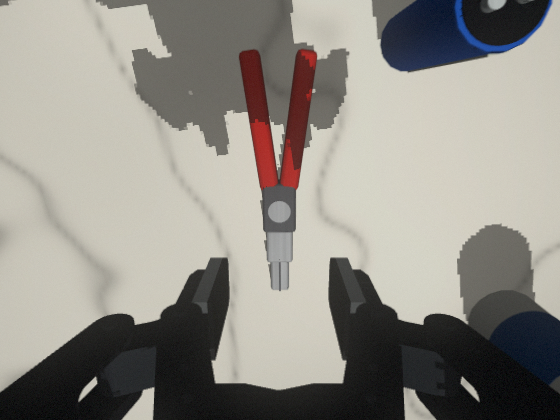

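Aligned: joint at (279,211), centred between the fingers. I'll descend.

Request:
arm_command(
  translation=[
    [0.01,0.025,-0.35],
    [0.01,0.025,-0.65],
    [0.01,0.025,-0.8],
    [0.01,0.025,-0.8],
    [0.01,0.025,-0.8],
  ],
  spin=[0.008,0.008,0.008,0.008,0.008],
  hand=[48,48,48,48,48],
)

```text
clock: 15.75
position: [0.4468, 0.1099, 0.0265]
orientation: [[0.113, 0.994, 0.009], [0.994, -0.113, 0.006], [0.007, 0.008, -1.0]]
force: [-0.0, 0.7, 0.4]
opening: 0.0408
```

```bash
python3 d.py .444 .1093 .0045 -6.5
```

```text
15.75 [0.4468 0.1099 0.0265] -6.5 q [ 15.  13. -37. 121.  10.  49. -34.]
d [-0.028 -0.006 -0.22 ] spin -0.0
```

Request:
arm_command(
  translation=[
    [-0.028,-0.006,-0.1],
    [-0.028,-0.006,-0.18],
    [-0.028,-0.006,-0.21],
    [-0.028,-0.006,-0.22],
    [-0.028,-0.006,-0.22],
    [-0.028,-0.006,-0.22],
    [-0.028,-0.006,-0.22],
    [-0.028,-0.006,-0.22],
    [-0.028,-0.006,-0.22],
  ],
  spin=[0,0,0,0,0,0,0,0,0],
  hand=[45,45,45,40,30,0,0,0,0],
)

```text
clock: 16.5
position: [0.4442, 0.1094, 0.0049]
orientation: [[0.113, 0.994, 0.009], [0.994, -0.113, 0.006], [0.007, 0.008, -1.0]]
force: [-2.3, 0.4, 6.6]
opening: 0.0198
```

Request:
arm_command(
  translation=[
    [0,0,0.15],
    [0,0,0.5],
    [0,0,0.9],
    [0,0,1],
    [0,0,1],
  ],
  spin=[0,0,0,0,0],
  hand=[0,0,0,0,0],
)

```text
clock: 16.92
position: [0.4465, 0.1098, 0.108]
orientation: [[0.113, 0.993, 0.015], [0.994, -0.114, 0.006], [0.008, 0.014, -1.0]]
force: [1.4, 0.6, -2.6]
opening: 0.0197
```

Request:
arm_command(
  translation=[
    [0,0,0.4],
    [0,0,0.8],
    [0,0,1],
    [0,0,1],
  ],
  spin=[0,0,0,0],
  hand=[0,0,0,0],
)

```text
clock: 17.25
position: [0.4485, 0.1103, 0.2114]
orientation: [[0.114, 0.993, 0.021], [0.993, -0.114, 0.006], [0.008, 0.02, -1.0]]
force: [1.1, 0.6, -1.5]
opening: 0.0199
```

```bash
python3 w.py w14
```

```text
17.25 [0.4485 0.1103 0.2114] -6.54 cam [0.454 0.184 0.356]
```

View pics/w14.png

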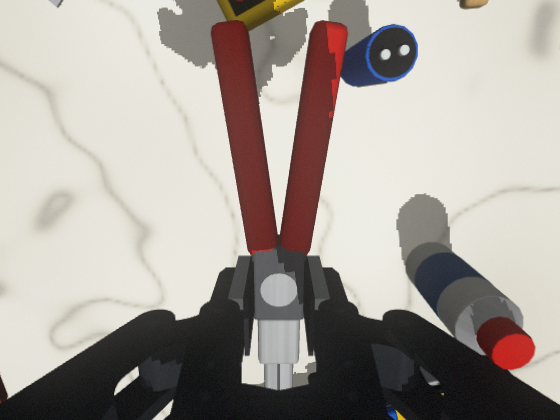

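Request:
arm_command(
  translation=[
    [0,-0.3,0],
    [0,-0.65,0],
    [0,-0.95,0],
    [0,-1,0],
  ],
  spin=[-0.07,-0.13,-0.2,-0.22],
  hand=[0,0,0,0],
)

```text
clock: 17.63
position: [0.4459, 0.0042, 0.206]
orientation: [[0.455, 0.891, 0.015], [0.891, -0.455, -0.002], [0.004, 0.014, -1.0]]
force: [0.4, -1.2, -1.9]
opening: 0.0201
```

Request:
arm_command(
  translation=[
    [0.05,-0.3,0],
    [0.1,-0.65,0],
    [0.2,-0.95,0],
    [0.2,-1,0],
  ],
  spin=[-0.07,-0.13,-0.2,-0.22],
  hand=[0,0,0,0],
)

```text
clock: 17.97
position: [0.4653, -0.1014, 0.2031]
orientation: [[0.738, 0.675, 0.009], [0.675, -0.738, -0.008], [0.002, 0.012, -1.0]]
force: [-0.7, -0.5, -1.8]
opening: 0.0204
```

Request:
arm_command(
  translation=[
    [0.05,-0.3,0],
    [0.1,-0.65,0],
    [0.2,-0.95,0],
    [0.2,-1,0],
  ],
  spin=[-0.07,-0.13,-0.2,-0.22],
  hand=[0,0,0,0],
)

```text
clock: 18.3
position: [0.4845, -0.2067, 0.1999]
orientation: [[0.927, 0.374, 0.003], [0.374, -0.927, -0.011], [-0.002, 0.011, -1.0]]
force: [-0.8, -0.0, -1.7]
opening: 0.0203
```

```bash
python3 d.py .5316 -.3498 .11 -81.39
```

```text
18.3 [ 0.4845 -0.2067  0.1999] -68.04 q [ 37.   7. -20. 103.   3.  70. -52.]
d [ 0.471 -1.431 -0.899] spin -0.1483
```

Request:
arm_command(
  translation=[
    [0.1,-0.35,0],
    [0.25,-0.7,0],
    [0.35,-0.95,0],
    [0.35,-1,0],
  ],
  spin=[-0.05,-0.1,-0.148,-0.148],
  hand=[0,0,0,0],
)

```text
clock: 18.63
position: [0.5189, -0.311, 0.1963]
orientation: [[0.99, 0.142, -0.004], [0.142, -0.99, -0.011], [-0.005, 0.011, -1.0]]
force: [-1.0, 0.2, -0.8]
opening: 0.0201
```

Request:
arm_command(
  translation=[
    [0.06,-0.2,0],
    [0.12,-0.38,-0.2],
    [0.12,-0.38,-0.5],
    [0.12,-0.38,-0.8],
    [0.12,-0.38,-0.8],
  ],
  spin=[0,0,0,0,0],
  hand=[0,0,0,0,0],
)

```text
clock: 19.05
position: [0.5268, -0.3462, 0.1074]
orientation: [[0.99, 0.143, -0.014], [0.143, -0.99, -0.004], [-0.015, 0.002, -1.0]]
force: [-1.6, 0.7, -2.7]
opening: 0.0204
```

```bash
python3 d.py .5316 -.3498 .06 -81.39; python3 w.py w15; python3 w.py s15 side;  python3 z.py s15 200 200 400 350 s15a
```

```text
19.05 [ 0.5268 -0.3462  0.1074] -81.8 q [ 40.  23. -14.  94.   7.  64. -58.]
d [ 0.048 -0.036 -0.474] spin 0.0046
19.05 [ 0.5268 -0.3462  0.1074] -81.8 cam [ 0.602 -0.334  0.25 ]
19.1 [ 0.5282 -0.3467  0.111 ] -81.78 cam [ 0.315 -0.778  0.803]
4.0
```

View pics/w15.png

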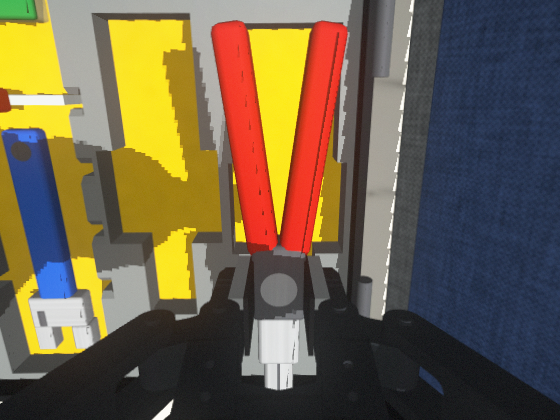

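View pics/s15a.png

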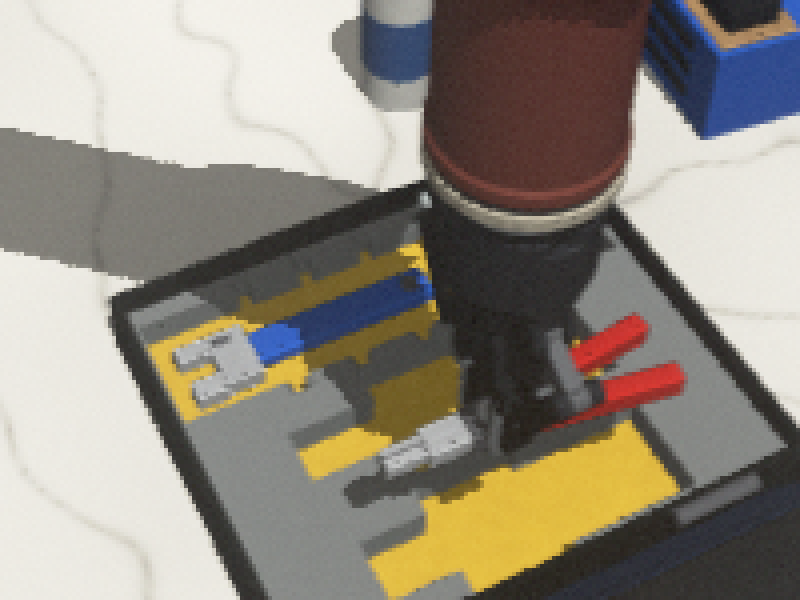

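Request:
arm_command(
  translation=[
    [0.03,-0.03,-0.15],
    [0.03,-0.03,-0.35],
    [0.03,-0.03,-0.5],
    [0.03,-0.03,-0.5],
    [0.03,-0.03,-0.5],
  ],
  spin=[0.004,0.004,0.004,0.004,0.004],
  hand=[0,0,0,0,0],
)

```text
clock: 19.57
position: [0.5333, -0.3504, 0.0647]
orientation: [[0.989, 0.15, -0.007], [0.15, -0.989, -0.009], [-0.008, 0.007, -1.0]]
force: [-0.2, -0.0, -1.1]
opening: 0.0203
```

```bash
python3 d.py .5316 -.3498 .016 -81.39
```

```text
19.5667 [ 0.5333 -0.3504  0.0647] -81.39 q [ 40.  26. -14.  95.   8.  60. -58.]
d [-0.017  0.006 -0.487] spin 0.0
```

Request:
arm_command(
  translation=[
    [-0.015,0.005,-0.15],
    [-0.015,0.005,-0.3],
    [-0.015,0.005,-0.42],
    [-0.015,0.005,-0.48],
    [-0.015,0.005,-0.49],
    [-0.015,0.005,-0.49],
  ],
  spin=[0,0,0,0,0,0],
  hand=[0,0,0,0,0,0],
)

```text
clock: 20.07
position: [0.5322, -0.3501, 0.0164]
orientation: [[0.989, 0.15, -0.007], [0.15, -0.989, -0.009], [-0.008, 0.008, -1.0]]
force: [0.1, -0.4, 0.0]
opening: 0.0205
```

Request:
arm_command(
  translation=[
    [0,0,-0.012],
    [0,0,-0.012],
    [0,0,-0.012],
    [0,0,-0.012],
    [0,0,-0.012],
    [0,0,0],
    [0,0,0.3],
    [0,0,0.7],
    [0,0,1],
    [0,0,1],
  ],
  spin=[0,0,0,0,0,0,0,0,0,0],
  hand=[0,32,36,36,36,36,36,36,50,50],
)

```text
clock: 20.9
position: [0.5355, -0.3519, 0.124]
orientation: [[0.989, 0.15, 0.002], [0.15, -0.989, -0.014], [-0.0, 0.014, -1.0]]
force: [0.1, -0.1, 0.5]
opening: 0.0428
```

```bash
python3 d.py .5316 -.3498 .016 -81.39;python3 w.py w16; python3 w.py s16 side;  python3 z.py s16 200 200 400 350 s16a
```

```text
20.9 [ 0.5355 -0.3519  0.124 ] -81.39 q [ 40.  23. -14.  92.   7.  65. -57.]
d [-0.039  0.021 -1.08 ] spin 0.0
20.9 [ 0.5355 -0.3519  0.124 ] -81.39 cam [ 0.609 -0.338  0.267]
20.95 [ 0.5344 -0.3513  0.1208] -81.39 cam [ 0.315 -0.778  0.803]
4.0
```

View pics/w16.png

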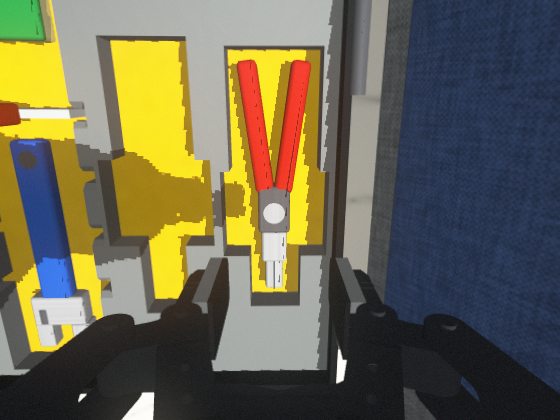

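View pics/s16a.png

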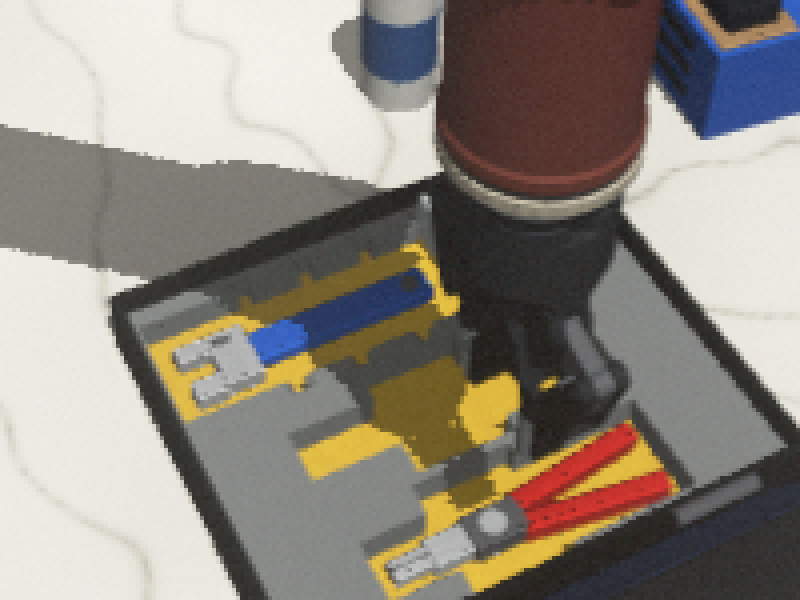

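The pliers lie flat in their pocket, nose to -x: joint at (273,212), nose at (274,287). The brush is next.

Request:
arm_command(
  translation=[
    [0,0.2,0.35],
    [0,0.5,0.7],
    [0,0.8,1],
    [0,1,1],
  ],
  spin=[0.05,0.1,0.15,0.15],
  hand=[50,60,60,60],
)

```text
clock: 21.33
position: [0.5348, -0.2491, 0.2229]
orientation: [[0.924, 0.382, 0.004], [0.382, -0.924, -0.013], [-0.001, 0.014, -1.0]]
force: [0.4, 0.8, 1.1]
opening: 0.0515
```

Request:
arm_command(
  translation=[
    [0,0.35,0.2],
    [0.05,0.7,0.5],
    [0.1,1,0.5],
    [0.1,1,0.5],
  ],
  spin=[0.06,0.12,0.18,0.18],
  hand=[60,60,60,60],
)

```text
clock: 21.67
position: [0.5467, -0.1406, 0.2746]
orientation: [[0.772, 0.636, 0.011], [0.636, -0.771, -0.009], [0.002, 0.014, -1.0]]
force: [0.8, 1.1, 0.3]
opening: 0.0512
```

Request:
arm_command(
  translation=[
    [0.05,0.35,0],
    [0.1,0.7,0],
    [0.2,1,0],
    [0.2,1,0],
  ],
  spin=[0.06,0.12,0.18,0.2],
  hand=[60,60,60,60],
)

```text
clock: 22.0
position: [0.567, -0.0326, 0.2735]
orientation: [[0.525, 0.851, 0.012], [0.851, -0.525, -0.002], [0.005, 0.011, -1.0]]
force: [-0.6, 0.9, 0.1]
opening: 0.0511
```

Request:
arm_command(
  translation=[
    [0.05,0.35,0],
    [0.1,0.7,0],
    [0.2,1,0],
    [0.2,1,0],
  ],
  spin=[0.06,0.12,0.18,0.2],
  hand=[60,60,60,60],
)

```text
clock: 22.33
position: [0.5864, 0.0751, 0.272]
orientation: [[0.223, 0.975, 0.01], [0.975, -0.223, 0.006], [0.008, 0.009, -1.0]]
force: [-0.3, 0.2, 0.4]
opening: 0.0514
```

Request:
arm_command(
  translation=[
    [0.05,0.35,0],
    [0.1,0.7,0],
    [0.2,1,0],
    [0.2,1,0],
  ],
  spin=[0.06,0.12,0.18,0.2],
  hand=[60,60,60,60],
)

```text
clock: 22.67
position: [0.6051, 0.1825, 0.2701]
orientation: [[-0.102, 0.995, 0.005], [0.995, 0.102, 0.013], [0.012, 0.006, -1.0]]
force: [-0.5, -0.0, 0.2]
opening: 0.0512
```

Request:
arm_command(
  translation=[
    [0.05,0.35,0],
    [0.1,0.7,0],
    [0.1,1,0],
    [0.1,1,0],
    [0.1,1,0],
  ],
  spin=[0,0,0,0,0],
  hand=[60,60,60,60,60],
)

```text
clock: 23.08
position: [0.6138, 0.2848, 0.268]
orientation: [[-0.106, 0.994, 0.001], [0.994, 0.106, 0.013], [0.012, 0.003, -1.0]]
force: [0.3, -0.2, -0.1]
opening: 0.0509
```

```bash
python3 d.py .62 .298 .1 0; python3 w.py w17
```

```text
23.0833 [0.6138 0.2848 0.268 ] 6.08 q [  1.  27. -42.  75.  17.  84. -34.]
d [ 0.062  0.132 -1.68 ] spin -0.0676
23.0833 [0.6138 0.2848 0.268 ] 6.08 cam [0.606 0.358 0.412]
```

View pics/w17.png

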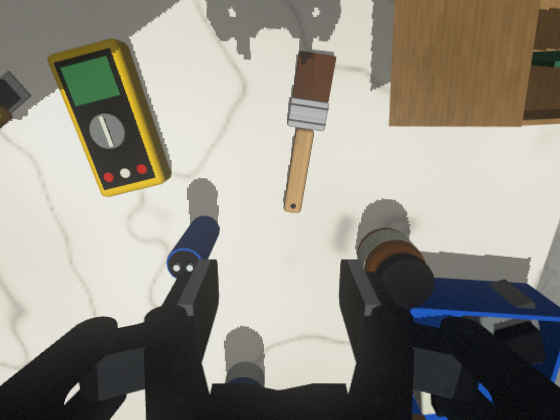

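Run:
```python
from h import *
import pickle
p,s=pickle.load(open('pics/w17.pkl','rb')); im=cv2.imread('pics/w17.png')[:,:,::-1].copy()
for a,ce,b in blobs(im,(8,70,100),(22,200,255),(280,120,325,220),60): print(a,ce,[(q.tolist(),pt(p,*q,.015).round(4)[:2]) for q in b])
B=pt(p,317,52,.014);H=pt(p,293,211.5,.015);F=pt(p,304.5,128,.015)
d=(B-H)/np.linalg.norm(B-H)
print(B,H,np.linalg.norm(B-H),np.degrees(np.arctan2(d[1],d[0])),'F at',(F-H)@d-.075)
print('mid',H+.075*d,B-.095*d, 'jar',pt(p,404,278,.085),'cap',pt(p,182,264,.106))
```

```text
1439 [298.2 169.6] [([282.5, 210.1999969482422], array([0.624, 0.24 ])), ([296.29998779296875, 127.4000015258789], array([0.6285, 0.3328])), ([313.6000061035156, 130.3000030517578], array([0.6472, 0.3318])), ([299.79998779296875, 213.10000610351562], array([0.6439, 0.2386]))]
[0.64042533 0.40850272 0.014     ] [0.63598836 0.23969848 0.015     ] 0.16886549786552238 88.49434129705013 F at 0.018416332703735577
mid [0.637959   0.31467127 0.01455586] [0.63792919 0.31353718 0.01456258] jar [0.74725192 0.20409467 0.085     ] cap [0.53445344 0.20651621 0.106     ]
```

Run:
```python
from h import *
import pickle
p,s=pickle.load(open('pics/w17.pkl','rb')); q=P('top')
print(tri([(p,390,126),(q,150+103/4.2875,120+135/4.2875)]))
X=tri([(p,390,126),(q,150+103/4.2875,120+135/4.2875)]); print(proj(p,X),proj(q,X))
```

```text
[0.71162012 0.34618733 0.06527521]
[389.78240025 126.05225848] [173.99440842 151.42340472]
```

Request:
arm_command(
  translation=[
    [0.12,0.15,-0.2],
    [0.23,0.29,-0.5],
    [0.23,0.29,-0.85],
    [0.23,0.29,-1],
    [0.23,0.29,-1],
  ],
  spin=[-0.07,-0.088,-0.088,-0.088,-0.088],
  hand=[50,48,48,48,48],
)

```text
clock: 23.55
position: [0.6364, 0.3081, 0.1625]
orientation: [[0.037, 0.999, -0.003], [0.999, -0.037, 0.006], [0.006, -0.003, -1.0]]
force: [0.1, -1.2, -0.4]
opening: 0.0411
```

Request:
arm_command(
  translation=[
    [0,0,-0.3],
    [0,0,-0.6],
    [0,0,-0.75],
    [0,0,-0.75],
    [0,0,-0.75],
  ],
  spin=[0,0,0,0,0],
  hand=[48,48,48,48,48],
)

```text
clock: 23.97
position: [0.6369, 0.3075, 0.0885]
orientation: [[0.038, 0.999, -0.003], [0.999, -0.038, 0.006], [0.006, -0.003, -1.0]]
force: [0.0, -0.2, 0.4]
opening: 0.0412
```

```bash
python3 d.py .6372 .314 .0045 -1.8; python3 w.py w18
```

```text
23.9667 [0.6369 0.3075 0.0885] -2.17 q [ -4.  36. -38.  82.  22.  69. -46.]
d [ 0.003  0.065 -0.84 ] spin 0.0041
23.9667 [0.6369 0.3075 0.0885] -2.17 cam [0.64  0.382 0.232]
```

View pics/w18.png

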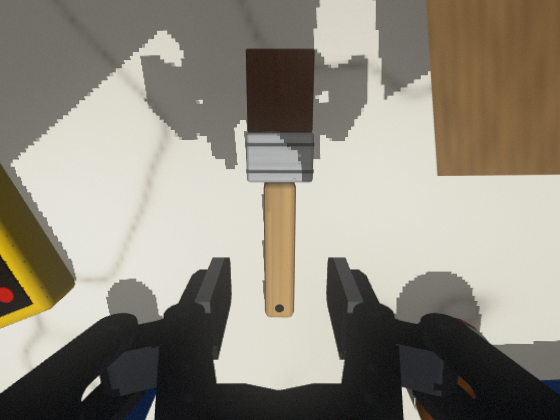

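Run:
```python
from h import *
import pickle
p,s=pickle.load(open('pics/w18.pkl','rb'))
B=pt(p,280,48.5,.014);H=pt(p,279.5,317.5,.015);F=pt(p,279.5,183,.015)
d=(B-H)/np.linalg.norm(B-H)
print(B,H,np.linalg.norm(B-H),np.degrees(np.arctan2(d[1],d[0])),(F-H)@d-.075,'mid',H+.075*d,B-.095*d)
```

```text
[0.64138211 0.4077522  0.014     ] [0.63483132 0.23902143 0.015     ] 0.16886084526169878 87.77666884324478 0.018468743785286526 mid [0.63774087 0.31396366 0.01455585] [0.63769668 0.31282538 0.01456259]
```

Request:
arm_command(
  translation=[
    [0.005,0.06,-0.25],
    [0.005,0.06,-0.5],
    [0.005,0.06,-0.65],
    [0.005,0.06,-0.65],
    [0.005,0.06,-0.65],
  ],
  spin=[0,0,0,0,0],
  hand=[46,46,46,46,46],
)

```text
clock: 24.43
position: [0.6383, 0.3142, 0.0256]
orientation: [[0.038, 0.999, -0.001], [0.999, -0.038, 0.008], [0.008, -0.001, -1.0]]
force: [0.1, 0.7, 0.7]
opening: 0.0393
```

```bash
python3 d.py .6377 .3135 .0045 -2.2
```

```text
24.4333 [0.6383 0.3142 0.0256] -2.16 q [ -5.  40. -36.  84.  25.  63. -48.]
d [-0.006 -0.007 -0.211] spin -0.0004
```

Request:
arm_command(
  translation=[
    [-0.006,-0.006,-0.1],
    [-0.006,-0.006,-0.18],
    [-0.006,-0.006,-0.21],
    [-0.006,-0.006,-0.21],
    [-0.006,-0.006,-0.21],
    [-0.006,-0.006,-0.21],
    [-0.006,-0.006,-0.21],
    [-0.006,-0.006,-0.21],
    [-0.006,-0.006,-0.21],
  ],
  spin=[0,0,0,0,0,0,0,0,0],
  hand=[45,45,45,40,30,0,0,0,0],
)

```text
clock: 25.18
position: [0.6379, 0.3138, 0.0051]
orientation: [[0.038, 0.999, -0.0], [0.999, -0.038, 0.008], [0.008, -0.001, -1.0]]
force: [-0.4, 0.3, 2.8]
opening: 0.0181
```

Request:
arm_command(
  translation=[
    [0,0,0.15],
    [0,0,0.5],
    [0,0,0.9],
    [0,0,1],
    [0,0,1],
  ],
  spin=[0,0,0,0,0],
  hand=[0,0,0,0,0],
)

```text
clock: 25.6
position: [0.6399, 0.3155, 0.111]
orientation: [[0.038, 0.999, 0.007], [0.999, -0.038, 0.012], [0.012, 0.006, -1.0]]
force: [0.4, 0.3, -0.5]
opening: 0.018
```

Request:
arm_command(
  translation=[
    [0,0,0.4],
    [0,-0.1,0.8],
    [0,-0.2,1],
    [0,-0.2,1],
  ],
  spin=[0,0,0,0],
  hand=[0,0,0,0],
)

```text
clock: 25.93
position: [0.6424, 0.2946, 0.2175]
orientation: [[0.04, 0.999, 0.014], [0.999, -0.04, 0.014], [0.014, 0.014, -1.0]]
force: [1.0, -0.6, -0.4]
opening: 0.0181
```

```bash
python3 d.py .5279 -.2715 .0045 -81.39; python3 w.py w19
```

```text
25.9333 [0.6424 0.2946 0.2175] -2.3 q [ -2.  30. -40.  75.  19.  80. -43.]
d [-1.145 -5.661 -2.13 ] spin -0.8787
25.9333 [0.6424 0.2946 0.2175] -2.3 cam [0.644 0.368 0.362]
```

View pics/w19.png

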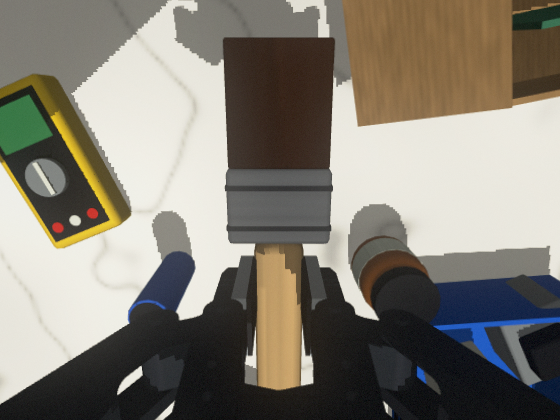

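Request:
arm_command(
  translation=[
    [0,-0.35,0],
    [-0.1,-0.7,0],
    [-0.2,-1,0],
    [-0.2,-1,0],
  ],
  spin=[-0.03,-0.08,-0.14,-0.18],
  hand=[0,0,0,0],
)

```text
clock: 26.32
position: [0.6208, 0.1867, 0.212]
orientation: [[0.329, 0.944, 0.011], [0.944, -0.329, 0.004], [0.007, 0.009, -1.0]]
force: [2.0, -0.2, -0.6]
opening: 0.0183
```

Request:
arm_command(
  translation=[
    [0,-0.35,0],
    [-0.1,-0.7,0],
    [-0.2,-1,0],
    [-0.2,-1,0],
  ],
  spin=[-0.06,-0.12,-0.18,-0.18],
  hand=[0,0,0,0],
)

```text
clock: 26.65
position: [0.5993, 0.0784, 0.2098]
orientation: [[0.591, 0.807, 0.008], [0.807, -0.591, -0.004], [0.001, 0.009, -1.0]]
force: [0.7, -0.5, -1.0]
opening: 0.0177
```

Request:
arm_command(
  translation=[
    [0,-0.35,0],
    [-0.1,-0.7,0],
    [-0.2,-1,0],
    [-0.2,-1,0],
  ],
  spin=[-0.06,-0.12,-0.18,-0.18],
  hand=[0,0,0,0],
)

```text
clock: 26.98
position: [0.577, -0.0298, 0.2078]
orientation: [[0.801, 0.599, 0.002], [0.599, -0.801, -0.01], [-0.004, 0.009, -1.0]]
force: [0.8, -1.0, -0.7]
opening: 0.0178
```

Request:
arm_command(
  translation=[
    [0,-0.35,0],
    [-0.1,-0.7,0],
    [-0.2,-1,0],
    [-0.2,-1,0],
  ],
  spin=[-0.06,-0.12,-0.18,-0.18],
  hand=[0,0,0,0],
)

```text
clock: 27.32
position: [0.554, -0.1375, 0.2058]
orientation: [[0.941, 0.338, -0.005], [0.338, -0.941, -0.013], [-0.009, 0.011, -1.0]]
force: [0.3, -0.8, -0.4]
opening: 0.0179
```

```bash
python3 d.py .5279 -.2715 .11 -81.39
```

```text
27.3167 [ 0.554  -0.1375  0.2058] -70.24 q [ 28.  12. -22.  96.   6.  73. -65.]
d [-0.261 -1.34  -0.958] spin -0.1239
```

Request:
arm_command(
  translation=[
    [-0.05,-0.35,0],
    [-0.1,-0.7,0],
    [-0.18,-1,0],
    [-0.18,-1,0],
  ],
  spin=[-0.06,-0.124,-0.124,-0.124],
  hand=[0,0,0,0],
)

```text
clock: 27.65
position: [0.5327, -0.2448, 0.2038]
orientation: [[0.99, 0.141, -0.011], [0.141, -0.99, -0.014], [-0.013, 0.012, -1.0]]
force: [-0.8, -1.1, -1.4]
opening: 0.0178
```

Request:
arm_command(
  translation=[
    [-0.05,-0.26,-0.1],
    [-0.05,-0.26,-0.4],
    [-0.05,-0.26,-0.7],
    [-0.05,-0.26,-0.9],
    [-0.05,-0.26,-0.9],
  ],
  spin=[0,0,0,0,0],
  hand=[0,0,0,0,0],
)

```text
clock: 28.07
position: [0.5244, -0.2686, 0.1078]
orientation: [[0.99, 0.143, -0.02], [0.143, -0.99, -0.009], [-0.021, 0.006, -1.0]]
force: [-1.0, 0.6, -2.0]
opening: 0.018
```

```bash
python3 w.py w20; python3 d.py .5279 -.2715 .06 -81.39;python3 w.py s20 side;  python3 z.py s20 200 200 400 350 s20a
```

```text
28.0667 [ 0.5244 -0.2686  0.1078] -81.78 cam [ 0.601 -0.256  0.25 ]
28.1167 [ 0.5258 -0.2691  0.1107] -81.77 q [ 35.  19. -16.  99.   7.  63. -65.]
d [ 0.021 -0.024 -0.507] spin 0.0043
28.1167 [ 0.5258 -0.2691  0.1107] -81.77 cam [ 0.315 -0.778  0.803]
4.0
```

View pics/w20.png

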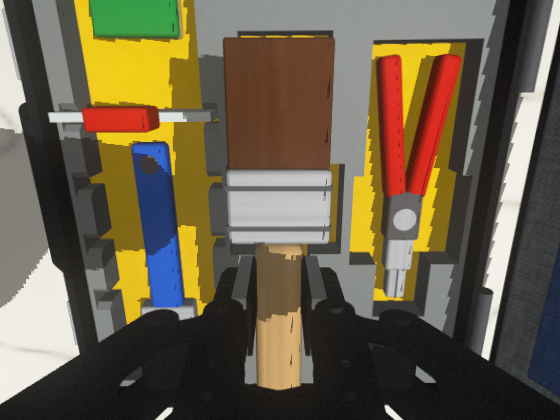

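View pics/s20a.png

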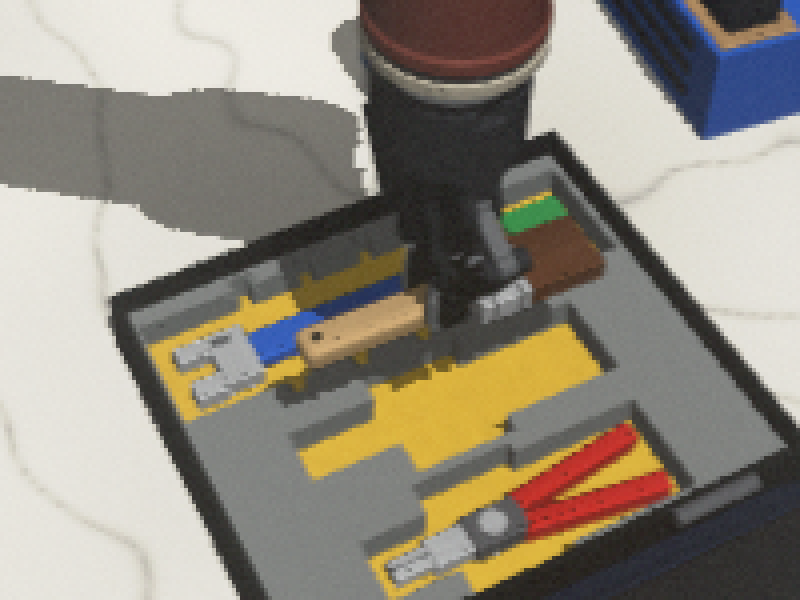

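Request:
arm_command(
  translation=[
    [0.015,-0.02,-0.15],
    [0.015,-0.02,-0.35],
    [0.015,-0.02,-0.5],
    [0.015,-0.02,-0.5],
    [0.015,-0.02,-0.5],
  ],
  spin=[0.004,0.004,0.004,0.004,0.004],
  hand=[0,0,0,0,0],
)

```text
clock: 28.58
position: [0.5294, -0.2716, 0.064]
orientation: [[0.989, 0.15, -0.013], [0.15, -0.989, -0.013], [-0.015, 0.011, -1.0]]
force: [-1.0, -0.7, -0.6]
opening: 0.0183
```

```bash
python3 d.py .5279 -.2715 .016 -81.39
```

```text
28.5833 [ 0.5294 -0.2716  0.064 ] -81.39 q [ 35.  22. -16. 101.   8.  58. -65.]
d [-0.015  0.001 -0.48 ] spin -0.0
```

Request:
arm_command(
  translation=[
    [-0.012,0,-0.15],
    [-0.012,0,-0.3],
    [-0.012,0,-0.42],
    [-0.012,0,-0.48],
    [-0.012,0,-0.485],
    [-0.012,0,-0.485],
  ],
  spin=[0,0,0,0,0,0],
  hand=[0,0,0,0,0,0],
)

```text
clock: 29.08
position: [0.5286, -0.2717, 0.0163]
orientation: [[0.989, 0.15, -0.012], [0.15, -0.989, -0.013], [-0.014, 0.011, -1.0]]
force: [-0.4, 0.5, -0.4]
opening: 0.0181
```

Request:
arm_command(
  translation=[
    [0,0,-0.01],
    [0,0,-0.01],
    [0,0,-0.01],
    [0,0,-0.01],
    [0,0,-0.01],
    [0,0,0],
    [0,0,0.3],
    [0,0,0.7],
    [0,0,1],
    [0,0,1],
  ],
  spin=[0,0,0,0,0,0,0,0,0,0],
  hand=[0,32,36,36,36,36,36,36,40,50],
)

```text
clock: 29.92
position: [0.5321, -0.273, 0.1235]
orientation: [[0.989, 0.15, -0.003], [0.15, -0.989, -0.017], [-0.006, 0.017, -1.0]]
force: [1.1, -0.9, 0.1]
opening: 0.0423
```

```bash
python3 w.py w21
```

```text
29.9167 [ 0.5321 -0.273   0.1235] -81.38 cam [ 0.606 -0.258  0.266]
```

View pics/w21.png

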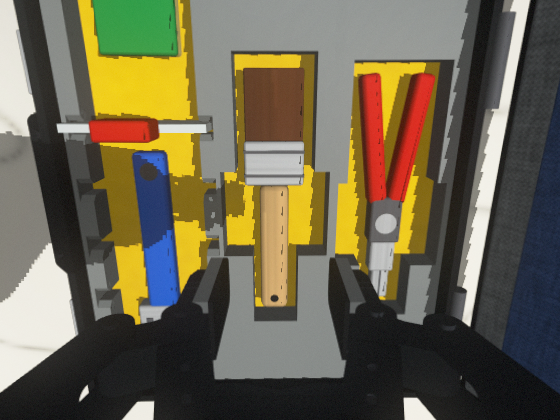

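The brush is in its pocket: handle at (274,245), bristles at (274,105). I'll retreat and do the final checks.

Request:
arm_command(
  translation=[
    [0,0,0.4],
    [-0.1,0,0.8],
    [-0.3,0.1,1],
    [-0.5,0.2,1],
    [-0.5,0.2,1],
  ],
  spin=[0,0,0,0,0],
  hand=[50,50,50,50,50],
)

```text
clock: 30.38
position: [0.4789, -0.2516, 0.2215]
orientation: [[0.989, 0.15, -0.006], [0.149, -0.989, -0.017], [-0.008, 0.016, -1.0]]
force: [2.1, 0.6, -1.5]
opening: 0.0426
```

Request:
arm_command(
  translation=[
    [0,0.1,0.4],
    [-0.1,0.4,0.7],
    [-0.2,0.7,0.7],
    [-0.2,0.9,0.7],
    [-0.2,0.9,0.7],
    [-0.2,0.9,0.7],
  ],
  spin=[0,0,0,0,0,0],
  hand=[50,50,50,50,50,50],
)

```text
clock: 30.88
position: [0.4589, -0.1609, 0.2907]
orientation: [[0.988, 0.152, -0.007], [0.152, -0.988, -0.017], [-0.009, 0.016, -1.0]]
force: [-0.6, -1.2, 0.4]
opening: 0.0428
```

```bash
python3 w.py w22; python3 w.py s22 side; python3 w.py t22 top; python3 z.py s22 200 200 400 350 s22a; python3 z.py t22 150 120 450 270 t22a
```

```text
30.8833 [ 0.4589 -0.1609  0.2907] -81.28 cam [ 0.533 -0.146  0.434]
30.9333 [ 0.4587 -0.162   0.2906] -81.37 cam [ 0.315 -0.778  0.803]
30.9833 [ 0.4587 -0.1626  0.2905] -81.44 cam [0.457 0.021 1.375]
4.0
2.6666666666666665
```

View pics/w22.png

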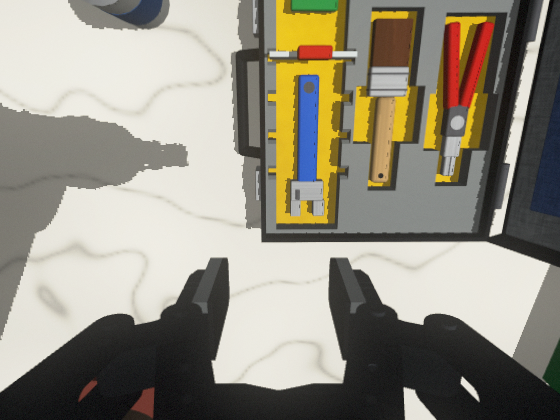

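View pics/s22a.png

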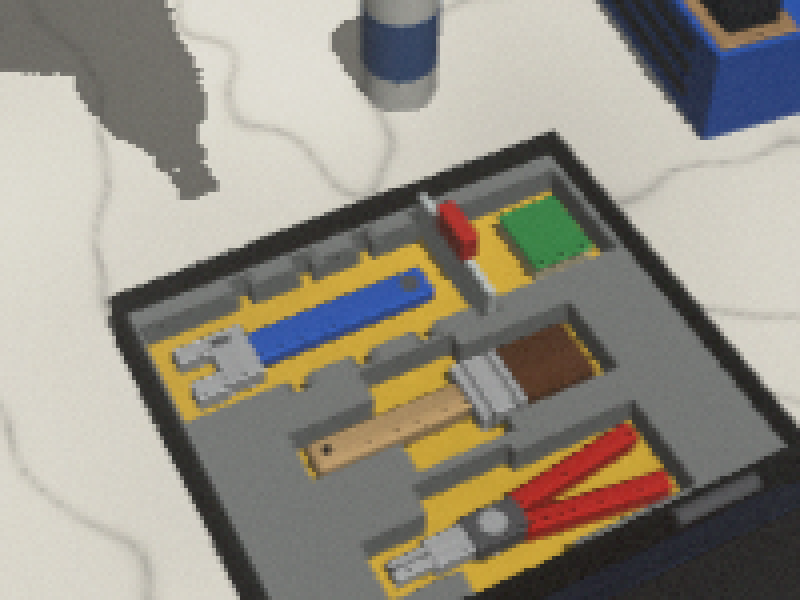

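View pics/t22a.png

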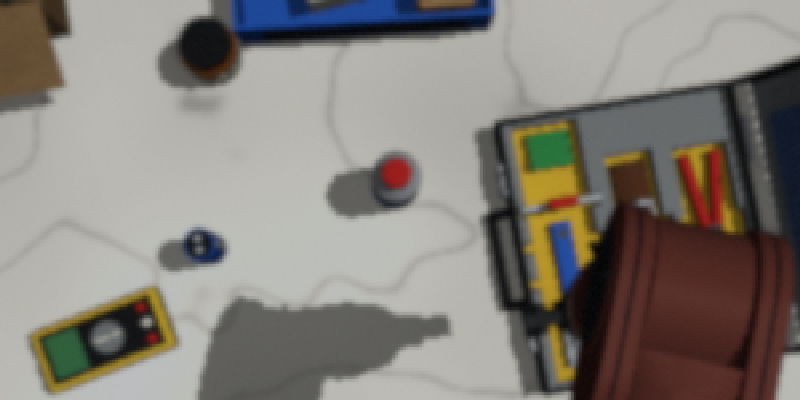

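Run:
```python
from h import *
p=P('side');th=np.radians(8.61);c=np.array([.5367,-.2631]);R=np.array([[np.cos(th),-np.sin(th)],[np.sin(th),np.cos(th)]])
for n,x,roi in(('side0',-.032,(265,250,300,285)),('s22',.048,(300,240,330,275))):
    im=cv2.imread(f'pics/{n}.png')[:,:,::-1].copy()
    b=max(blobs(im,(0,140,60),(10,255,255),roi,10)+blobs(im,(172,140,60),(180,255,255),roi,10),key=lambda t:t[0])
    X=[*(c+R@[x,.077]),.055]; print(n,b[0],b[1],proj(p,X).round(1),'res',(b[1]-proj(p,X)).round(2), 'px per 5mm z',(proj(p,np.add(X,[0,0,.005]))-proj(p,X)).round(2))
for n in('side0','s22'):
    im=cv2.imread(f'pics/{n}.png')[:,:,::-1].copy()
    print(n,[(b[0],b[1]) for b in blobs(im,(45,100,40),(80,255,255),(320,240,360,270),30)],[(b[0],b[1]) for b in blobs(im,(0,150,60),(10,255,255),(290,170,320,200),30)])
```

```text
side0 83 [283.1 269.1] [282.4 268.4] res [0.74 0.72] px per 5mm z [-0.02 -1.4 ]
s22 75 [314.4 257.1] [312.8 256.6] res [1.56 0.52] px per 5mm z [ 0.09 -1.4 ]
side0 [(np.int32(247), array([336. , 257.7]))] [(np.int32(93), array([300.5, 183.6]))]
s22 [(np.int32(242), array([336. , 257.6]))] [(np.int32(96), array([300.5, 183.8]))]
```

```bash
python3 -c "
from bench import *
print(finish_job())"
```

```text
the job is handed in; nothing more can be done
None
```

I repacked the case in the order you asked and handed it in at about 31 s. I moved the divider to the notches at case x = +48 mm and laid the spanner flat in the long bay with its jaws toward -x. The pliers (nose to -x) and the brush (bristles to +x) lie flat in their own pockets.

- **Divider:** in the side view, its knob is at the same height as when it first stood on the floor, within about 1 mm, so it is fully down. It sits about 1 pixel to one side of the predicted spot, about what the play in the notch would allow.
- **Spanner, pliers and brush:** the final wrist and side pictures show each lying inside its bay or pocket. I judged that by eye and did not measure their final heights.
- **Bystanders:** the bit box and spray can are unmoved to within about 0.2 pixels. The capacitor, jar and multimeter look unmoved and still upright or flat in the last top view. The transformer wasn't in the last pictures I checked, and the arm never worked near it.
- **Forces:** no reading went above about 15 N, and the gripper ended open and clear of everything.

No check failed.

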